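# Load the machine-levelling kit tray, lowest part first

## Robot

A 6-joint arm with a two-finger parallel gripper is mounted at the origin on a cart in front of the work surface, level with it; the furniture and walls round the work are solid. World frame = base frame: x ahead of the robot, y to its left, z up, the work surface at z = 0. Lengths are in mm, angles in rad, forces in N, time in s.
With the tool pointing down it reaches from about 325 to 850 mm from the base axis. Payload 15.5 kg.
Tool frame: the origin (TCP) lies midway between the tips of the shut fingers; the grasp point (between the pads) lies 19 mm behind it (manip.pinch_z is the distance from the TCP to the grasp point, in mm); z points along the fingers, y is the direction in which the jaws open and shut (so a half turn about z gives the same grasp; the last joint's range is limited). The gripper opens to 91 mm and grips with 3 to 60 N. Pads are 32 mm wide; open, the fingers measure 118 mm over their backs; the gripper's body (76 mm by 178 mm) begins 60 mm behind the grasp point.
Start: joints at [-1.31, 0.494, 1.345, -0, 1.302, -0.096], TCP at [218.3, -585.638, 213.915] pointing down, gripper open.
Joint ranges: [-2.91, 2.91], [-0.82, 2.16], [0.22, 2.67], [-1.22, 4.37], [0.12, 2.79], [-3.08, 3.08]. Speed limits (rad/s): [1.89, 1.89, 2.57, 3.01, 3.01, 3.01].

## Interface

Orientations are given as a unit quaternion [w, x, y, z].
In Python, from cell import manip, optics gives the robot as it stands. The module is installed in compiled form; this text tells all that it offers.
- The arm moves only by the shell command python3 -m jog 'ROWS'. ROWS is JSON, a list that holds one entry, the list of rows, each a list of 7 numbers: the turn, a rotation vector about the tool's x, y, z in degrees, then the shift along the tool's x, y, z in mm, then the opening, from -1 (shut) to 1 (fully open). A call has exactly 10 rows; each row shifts and turns the commanded pose from where the row before left it, along the tool's axes as they then stand; what a row does not reach is not made up. A row lasts 1/8 s, in which the tool goes at most 62.5 mm and 10.7 degrees, less where a joint would pass 70% of its speed; a pose out of reach is approached as far as the arm can. A call is refused whole if a number of a shift passes 62.5 or a number of a turn 10.7, either way. A call with a gripper value outside its range is refused whole. The fingers move at their own pace and stop on an object; the grip force is fixed at half the most. Time passes only in rows, so rows that do not move let the fingers close, or fill a call up. It gives the time, the measured TCP pose, the force and the opening at its end, in the units of the state.
- manip.get_state(): the state, without advancing time (a new reading comes with each control period).
- optics.camera(name): name is "scene" or "side" or "wrist"; returns a dict with "image" (480x640x3 uint8, red, green, blue), "depth" (480x640 float32, mm along the optical axis (not along the pixel's ray), 0 where there is no reading), "mtx" (3x3 intrinsics, pixels), "extrinsics" (4x4, takes a point from camera to world coordinates). Camera axes: x right, y down, z forward; pixel columns grow to the right and rows downward; lengths in mm; the calibration is good to about 2 mm. The wrist camera is an equidistant fisheye: a pixel r from the principal point sees the ray r / f radians off the axis. A picture is of the moment at which its call begins.
- manip.hand_in(): hands the job in, once; it reports no verdict.
The state is a dict: "time": time; "joint_positions": joint angles; "qvel": joint speeds; "joint_torque": joint torques, N m; "tcp_pos": TCP position; "eef_rot": TCP orientation; "wrist_force": force on the tool from outside, world axes, zero at the start; "ft_torque": the same for the moment, N m; "grip_width": opening from 0.0 (shut) to 1.0 (fully open).
Only numpy, scipy, OpenCV 4.12 (cv2) and the standard library are available. Lean on these libraries where they do the work, as an engineer would, in place of code of your own. Each camera call takes 0.05 s, during which the arm holds its last target.

## Task

Load the flat metal kit tray in order of height so that nothing blocks the next reach: first lay the small black rubber block flat in the small middle frame, then stand the tape measure upright in the large rectangular frame, and last nest the tall tapered steel beaker upright in the short round holder. Let the beaker down into the holder until its taper just seats, with no more than a light push so that it does not wedge, and leave the other things on the bench where they are.

Things in the scene. Friction and masses are not known exactly. Their poses are not given: they have to be found in the camera images.
- tray: dark steel kit tray, 150 mm along its x and 264 mm along its y, fixed to the bench; origin at the centre of its underside, z up. Floor 5 mm thick (top 5 mm above the bench), outer lip 8 mm high. Along its y axis lie, from -y to +y: the large rectangular frame for the tape measure, the small frame for the rubber block, the round holder for the beaker. The frames are bare aluminium ribs 4 mm wide that stand 5 mm above the tray's floor
- block_bay (a point): centre of the small middle frame on the tray's floor (5 mm above the bench), axes as the tray's; the frame is 30 mm inside along x and 38 mm along y, so the block goes in with its 30 mm side along the tray's y
- tape_bay (a point): centre of the large frame on the tray's floor (5 mm above the bench), axes as the tray's; the frame is 45 mm inside along x and 93 mm along y, so the tape measure goes in with its length along the tray's y, either way round
- holder_mouth (a point): mouth centre of the round aluminium holder, a tapered cup fixed to the tray, 45 mm above the bench; about 49 mm across inside the mouth, 57 mm outside, narrowing downwards at the beaker's slope. The beaker's foot enters with 5 mm to spare all round; the tapers meet with the foot about 30 mm below the mouth, 7 mm above the inner floor, 65 mm of the beaker standing out. A hard push jams it
- block_center (a point): centre of the loose black rubber block, 22 mm along its x, 30 mm along its y, 20 mm high (10 mm above its underside), 30 g
- tape_center (a point): centre of the loose orange tape measure, standing on its edge as it should stand in the tray: 37 mm along its x (the thickness, to be grasped), 85 mm along its y, 60 mm high; the point is 30 mm above its underside; the case reaches from -30 to +42 mm along its y; about 220 g
- beaker_center (a point): centre of the loose steel beaker, a tapered cup standing upright and closed by a flat lid just below its rim: 95 mm high, 38 mm across at the foot, widening to 60 mm at 65 mm height and straight from there to the rim (a 30 mm band to be grasped from outside); the point is on its axis, 47.5 mm above its underside; about 120 g
- yellow_cap: bystander: yellow plastic cap, 66 mm across, 46 mm high, origin under its centre
- pliers_red: bystander: pliers with red handles, 185 mm long, lying on the bench, origin under the centre
- hex_bolt_3: bystander: hex bolt, 50 mm long, lying on the bench, origin under the centre
- tape_roll: bystander: roll of black adhesive tape, 62 mm across, 19 mm high, lying flat, origin under its centre
Mind the look-alikes: they are no part of the job. Of the things like the part that bears beaker_center, leave any that is green; of the rest the smaller one is meant.

How it is judged (in metres and radians):
On the way, in this order (a step that is already met when the one before it is completed fails the run):
1. the rubber block lies flat in the small frame, released (x of block_center in the frame of block_bay between -0.007 and 0.007 m and y of block_center in the frame of block_bay between -0.007 and 0.007 m and z of block_center in the frame of block_bay between 0.007 and 0.0125 m and angle between block_center's own z axis and vertical below 0.12 rad and angle between the y axis of block_center and the y axis of tray, either way round below 0.4 rad and contact force between the fingers and block below 0.1 N and linear speed of block below 0.02 m/s), for 0.2 s.
2. then the tape measure stands in the large frame, released, the block still in place (x of block_center in the frame of block_bay between -0.007 and 0.007 m and y of block_center in the frame of block_bay between -0.007 and 0.007 m and z of block_center in the frame of block_bay between 0.007 and 0.0125 m and angle between block_center's own z axis and vertical below 0.12 rad and angle between the y axis of block_center and the y axis of tray, either way round below 0.4 rad and x of tape_center in the frame of tape_bay between -0.009 and 0.009 m and y of tape_center in the frame of tape_bay between -0.009 and 0.009 m and z of tape_center in the frame of tape_bay between 0.027 and 0.0325 m and angle between tape_center's own z axis and vertical below 0.1 rad and angle between the y axis of tape_center and the y axis of tray, either way round below 0.25 rad and contact force between the fingers and tape below 0.1 N and linear speed of tape below 0.02 m/s), for 0.2 s.
3. last the beaker is nested in the holder, released, the others still in place (x of block_center in the frame of block_bay between -0.007 and 0.007 m and y of block_center in the frame of block_bay between -0.007 and 0.007 m and z of block_center in the frame of block_bay between 0.007 and 0.0125 m and angle between block_center's own z axis and vertical below 0.12 rad and angle between the y axis of block_center and the y axis of tray, either way round below 0.4 rad and x of tape_center in the frame of tape_bay between -0.009 and 0.009 m and y of tape_center in the frame of tape_bay between -0.009 and 0.009 m and z of tape_center in the frame of tape_bay between 0.027 and 0.0325 m and angle between tape_center's own z axis and vertical below 0.1 rad and angle between the y axis of tape_center and the y axis of tray, either way round below 0.25 rad and horizontal distance between beaker_center and holder_mouth below 0.004 m and z of beaker_center in the frame of holder_mouth between 0.0125 and 0.0235 m and angle between beaker_center's own z axis and vertical below 0.08 rad and contact force between the fingers and beaker below 0.1 N and linear speed of beaker below 0.02 m/s), for 0.2 s.
At the end, for the whole second after the job is handed in: Block flat and tape measure upright, each on the tray floor inside its frame; beaker upright (0.08 rad) in the holder, centred within 4 mm, foot 24 to 35 mm below the mouth; all released and at rest; bystanders moved under 30 mm, beaker never wedged over 140 N (x of block_center in the frame of block_bay between -0.007 and 0.007 m and y of block_center in the frame of block_bay between -0.007 and 0.007 m and z of block_center in the frame of block_bay between 0.007 and 0.0125 m and angle between block_center's own z axis and vertical below 0.12 rad and angle between the y axis of block_center and the y axis of tray, either way round below 0.4 rad and x of tape_center in the frame of tape_bay between -0.009 and 0.009 m and y of tape_center in the frame of tape_bay between -0.009 and 0.009 m and z of tape_center in the frame of tape_bay between 0.027 and 0.0325 m and angle between tape_center's own z axis and vertical below 0.1 rad and angle between the y axis of tape_center and the y axis of tray, either way round below 0.25 rad and horizontal distance between beaker_center and holder_mouth below 0.004 m and z of beaker_center in the frame of holder_mouth between 0.0125 and 0.0235 m and angle between beaker_center's own z axis and vertical below 0.08 rad and linear speed of each of block, tape, beaker below 0.02 m/s); the robot touches nothing.
It fails at once if the beaker is forced into the holder so that it wedges (contact force over 140 N, which a push of some 30 N gives; a light push of 5 to 15 N gives under 60 N) (contact force between beaker and tray above 140 N).
It fails at once if a bystander (cap, pliers, bolt or tape roll) is moved more than 30 mm (distance of any of yellow_cap, pliers_red, hex_bolt_3, tape_roll from where it was at the start of the episode above 0.03 m).
It also fails if it takes over 72 s, if anything falls off the work surface, if the arm or the gripper's body presses on something with over 40 N, if the wrist force passes 120 N, or if a joint passes its speed limit or range.

## Working session

There is one attempt and no reset: what is moved stays moved. The work goes in short steps, Python scripts to look and compute and a shell command to move; the robot and the scene stay as the last step left them, time stands still between calls to the robot, and variables do not carry over. Pictures are saved under pics/ and viewed, and the job is handed in when it is done.

```bash
ls; mkdir -p pics; python3 - <<'E'
from cell import manip, optics
import cv2,numpy as np
print(manip.get_state(), manip.pinch_z)
for n in ["scene","side","wrist"]:
    c=optics.camera(n); cv2.imwrite(f"pics/{n}0.png",c["image"][:,:,::-1]); np.savez(f"{n}0.npz",**c)
    print(n,c["mtx"],c["extrinsics"].round(3))
E
```

```text
pics
{'time': 0.0, 'joint_positions': array([-1.30948175e+00,  4.94187611e-01,  1.34615381e+00,  1.07647545e-05,
        1.30250034e+00, -9.55196805e-02]), 'qvel': array([ 9.59383629e-04,  1.30517236e-03,  1.46216000e-03, -6.61609082e-05,
       -6.54629700e-05, -4.19161336e-04]), 'joint_torque': array([-4.67581325e-03, -8.78824282e+01, -3.81844068e+01,  7.03821843e-02,
        5.34501253e-02, -6.03400645e-05]), 'tcp_pos': array([ 218.21125603, -585.24932114,  213.32783479]), 'eef_rot': array([-6.22838509e-04,  9.84125903e-01,  1.77470608e-01, -4.65435133e-05]), 'wrist_force': array([ 0.08612625, -0.03469981,  0.5256773 ]), 'ft_torque': array([-0.00225518, -0.0115441 , -0.01413507]), 'grip_width': 0.9994033292489855} 18.8
scene [[463.9236566    0.         322.51761723]
 [  0.         463.9236566  238.27507072]
 [  0.           0.           1.        ]] [[-6.58000e-01 -3.50000e-01  6.67000e-01 -1.98219e+02]
 [-7.53000e-01  2.81000e-01 -5.95000e-01  6.70555e+02]
 [ 2.10000e-02 -8.94000e-01 -4.49000e-01  5.86552e+02]
 [ 0.00000e+00  0.00000e+00  0.00000e+00  1.00000e+00]]
side [[618.35967854   0.         315.79507164]
 [  0.         618.35967854 251.42066791]
 [  0.           0.           1.        ]] [[ 9.330000e-01 -2.090000e-01  2.930000e-01  1.885200e+01]
 [-3.600000e-01 -5.380000e-01  7.620000e-01 -1.500278e+03]
 [-1.000000e-03 -8.160000e-01 -5.780000e-01  1.162917e+03]
 [ 0.000000e+00  0.000000e+00  0.000000e+00  1.000000e+00]]
wrist [[371.64829954   0.         329.01177899]
 [  0.         371.64829954 229.67712003]
 [  0.           0.           1.        ]] [[ 3.49000e-01 -8.96000e-01 -2.75000e-01  2.97018e+02]
 [-9.37000e-01 -3.34000e-01 -1.01000e-01 -5.57352e+02]
 [-1.00000e-03  2.93000e-01 -9.56000e-01  3.83989e+02]
 [ 0.00000e+00  0.00000e+00  0.00000e+00  1.00000e+00]]
```

View pics/scene0.png

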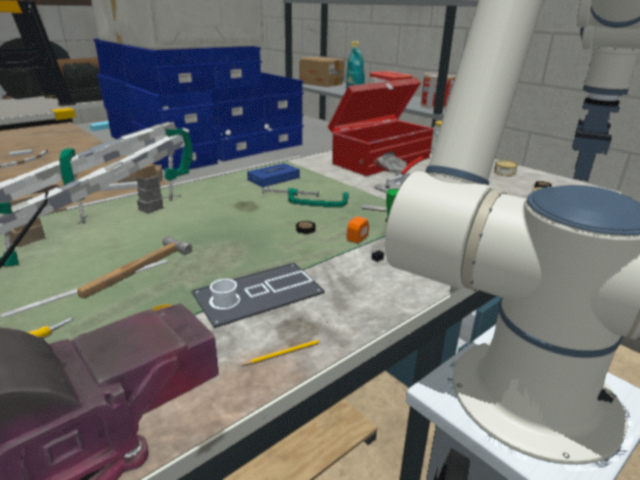

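View pics/side0.png

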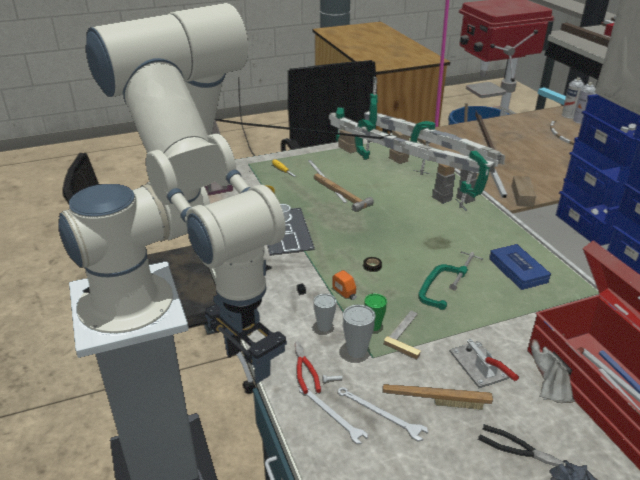

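View pics/wrist0.png

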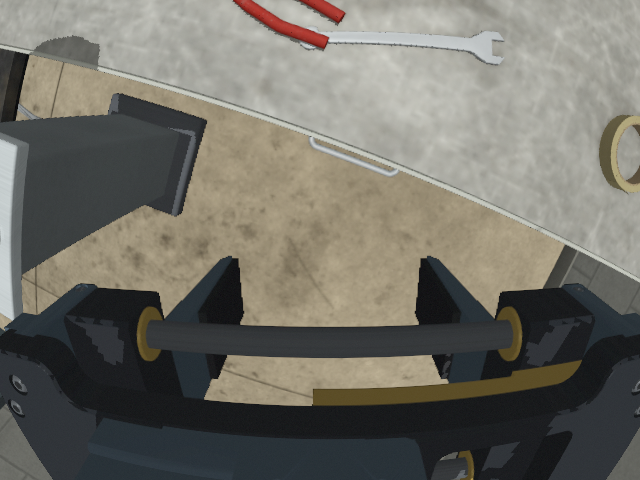

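The scene camera shows the tray with its holder at (223,290) and frames at (258,288) and (291,280), the orange tape at (358,230) and the block at (377,256). The side camera shows the small silver beaker at (325,312), the big silver decoy at (358,335), the green one at (376,312) and the block at (301,289). The wrist camera sees only the bench edge. Next I'll crop in and measure.

```bash
cat > h.py <<'E'
import numpy as np,cv2
from cell import manip,optics
def ld(f): d=np.load(f); return {k:d[k] for k in d}
def rays(c,uv,fish=False):
    uv=np.atleast_2d(np.asarray(uv,float)); K=c["mtx"]
    x=(uv-[K[0,2],K[1,2]])/[K[0,0],K[1,1]]
    if fish:
        r=np.linalg.norm(x,axis=1,keepdims=True); s=np.where(r>1e-9,np.sin(r)/np.maximum(r,1e-9),1)
        d=np.hstack([x*s,np.cos(r)])
    else: d=np.hstack([x,np.ones((len(x),1))])
    E=c["extrinsics"]; return E[:3,3],d@E[:3,:3].T
def plane(c,uv,z,fish=False):
    o,d=rays(c,uv,fish); return o+d*((z-o[2])/d[:,2])[:,None]
def proj(c,P):
    E=c["extrinsics"]; p=(np.atleast_2d(P)-E[:3,3])@E[:3,:3]; K=c["mtx"]
    return p[:,:2]/p[:,2:]*K[0,0]+K[:2,2]
def fproj(c,P):
    E=c["extrinsics"]; p=(np.atleast_2d(P)-E[:3,3])@E[:3,:3]; K=c["mtx"]
    r=np.linalg.norm(p[:,:2],axis=1,keepdims=True)
    return p[:,:2]/r*np.arctan2(r,p[:,2:])*K[0,0]+K[:2,2]
def cloud(c):
    v,u=np.mgrid[:480,:640]; o,d=rays(c,np.c_[u.ravel(),v.ravel()]); return (o+d*c["depth"].reshape(-1,1)).reshape(480,640,3)
def crop(c,n,x0,y0,x1,y1,s):
    cv2.imwrite(n,cv2.resize(c["image"][y0:y1,x0:x1,::-1],None,fx=s,fy=s,interpolation=cv2.INTER_CUBIC))
E
python3 - <<'E'
from h import *
s=ld("scene0.npz"); d=ld("side0.npz")
crop(s,"pics/a.png",180,210,400,330,3.6); crop(d,"pics/b.png",250,240,420,380,4)
for nm,c,uv in [("holder",s,(223,285)),("blk",s,(258,288)),("tapebay",s,(291,280)),("tape",s,(358,230)),("block",s,(377,256)),("roll",s,(305,227)),("tape",d,(345,284)),("block",d,(301,289)),("beak",d,(325,312)),("big",d,(358,335)),("green",d,(376,312))]:
    print(nm,cloud(c)[uv[1],uv[0]].round(1))
E
```

```text
holder [590.1 256.5  32.4]
blk [567.2 181.2   5.3]
tapebay [548.  100.8   4.4]
tape [ 584.4 -156.8   44.7]
block [ 485.5 -128.5   16.5]
roll [ 759.7 -114.9    1.3]
tape [ 602.7 -218.1   52. ]
block [ 488.7 -157.5   21.3]
beak [ 492.5 -337.1   75.9]
big [ 529.1 -468.5   94.5]
green [ 618.4 -388.7   78.1]
```

View pics/a.png

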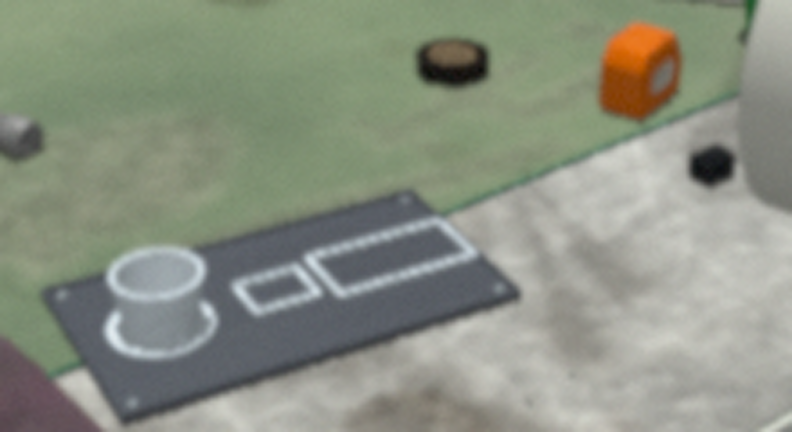

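View pics/b.png

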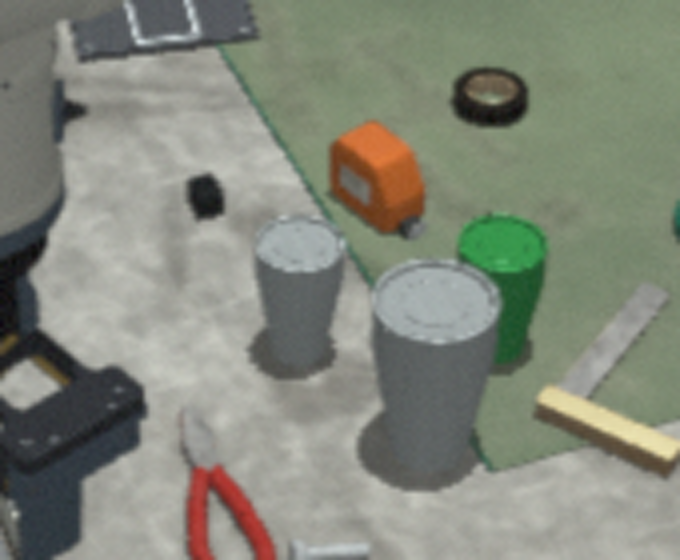

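```bash
python3 - <<'E'
from h import *
s=ld("scene0.npz"); d=ld("side0.npz"); w=ld("wrist0.npz")
cr=np.array([(42,292),(408,190),(520,295),(125,420)])/3.6+[180,210]
P=plane(s,cr,8); print("tray",P.round(1),P.mean(0).round(1))
def ang(v): return np.degrees(np.arctan2(v[1],v[0])).round(1)
print(ang(P[0]-P[1]),ang(P[3]-P[2]),ang(P[1]-P[2]),ang(P[0]-P[3]))
for n,c,box in [("scene",s,(180,210,400,330)),("side",d,(250,240,420,380))]:
    x0,y0,x1,y1=box; im=c["image"]; hsv=cv2.cvtColor(im,cv2.COLOR_RGB2HSV)
    orange=cv2.inRange(hsv,(5,170,80),(20,255,255)); dark=(im.max(2)<40).astype(np.uint8)*255
    C=cloud(c)
    for nm,m in [("orange",orange),("dark",dark)]:
        k,l,st,ce=cv2.connectedComponentsWithStats(m)
        for i in range(1,k):
            if st[i,4]>15 and x0<ce[i][0]<x1 and y0<ce[i][1]<y1:
                q=C[l==i]; q=q[(q[:,2]>0)]; 
                if len(q)==0: continue
                top=q[q[:,2]>np.percentile(q[:,2],85)-3]
                print(n,nm,ce[i].round(1),st[i],"mean",q.mean(0).round(1),"max z",q[:,2].max().round(1),"bbox",q.min(0).round(0),q.max(0).round(0))
print(fproj(w,[manip.get_state()["tcp_pos"]]))
print((w["extrinsics"][:3,3]-manip.get_state()["tcp_pos"]))
E
```

```text
tray [[646.7 305.3   8. ]
 [604.3  49.8   8. ]
 [455.3  77.1   8. ]
 [500.1 330.1   8. ]] [551.6 190.6   8. ]
80.6 80.0 -10.4 -9.6
scene orange [356.  228.9] [347 217  21  25 359] mean [ 598.2 -163.1   40.9] max z 586.6 bbox [-198. -211.    6.] [629. 671. 587.]
scene dark [305.4 229.8] [297 227  18   6  65] mean [725.8 -88.5  12.7] max z 19.1 bbox [ 713. -114.    5.] [745. -70.  19.]
scene dark [377.4 255.8] [373 253  10   7  60] mean [ 488.2 -133.3   14.2] max z 20.6 bbox [ 481. -149.    5.] [ 499. -123.   21.]
side orange [345.1 283.1] [333 271  23  26 337] mean [ 606.3 -210.4   48.8] max z 1162.9 bbox [   19. -1500.     3.] [ 637. -165. 1163.]
side dark [372.3 267.6] [364 264  17   7  65] mean [ 735.2 -127.3   12.3] max z 21.9 bbox [ 714. -139.    3.] [ 762. -105.   22.]
side dark [300.8 289.3] [298 285   7   9  39] mean [ 490.1 -151.8   15.9] max z 23.3 bbox [ 482. -164.    6.] [ 499. -137.   23.]
side dark [269.1 349.7] [262 345  14   9  21] mean [ 231.8 -710.3  368.6] max z 1162.9 bbox [   19. -1500.   326.] [ 256. -665. 1163.]
[[326.99544214 288.55777191]]
[ 78.81800345  28.02282967 170.51259463]
```

```bash
cat > plan.py <<'E'
import numpy as np,sys
from scipy.spatial.transform import Rotation as R
from cell import manip
def st():
    s=manip.get_state(); q=s["eef_rot"]; r=R.from_quat([q[1],q[2],q[3],q[0]]); x=r.as_matrix()[:,0]
    return s,r,np.degrees(np.arctan2(x[1],x[0]))
def show():
    s,r,psi=st(); z=r.as_matrix()[:,2]
    print("t%.2f tcp %s psi %.2f z %s w %.3f F %s j %s"%(s["time"],s["tcp_pos"].round(1),psi,z.round(4),s["grip_width"],s["wrist_force"].round(1),s["joint_positions"].round(2)))
def delta(tx,ty,tz,psi=None):
    """turn (about tool z, total) first, then total shift in tool axes after the turn"""
    s,r,p=st(); d=np.array([tx,ty,tz])-s["tcp_pos"]; dp=0 if psi is None else psi-p
    a=np.radians(p+dp); X=np.array([np.cos(a),np.sin(a)]);Y=np.array([np.sin(a),-np.cos(a)])
    print("turn z %.2f deg; shift after turn x %.1f y %.1f z %.1f"%(-dp,d[:2]@X,d[:2]@Y,-d[2]))
def rows(tx,ty,tz,psi,n,nt):
    s,r,p=st(); d=(np.array([tx,ty,tz])-s["tcp_pos"])/n; dp=(psi-p)/nt
    for i in range(n):
        if i<nt:p+=dp
        a=np.radians(p); print(round(-dp,1) if i<nt else 0,round(d[0]*np.cos(a)+d[1]*np.sin(a),1),round(d[0]*np.sin(a)-d[1]*np.cos(a),1),round(-d[2],1))
E
python3 -c "
from plan import *
show(); rows(477,-213,175,80,9,6)"
```

```text
t0.15 tcp [ 218.2 -585.4  213.5] psi 20.44 z [-3.e-04  9.e-04 -1.e+00] w 1.001 F [-0.1 -0.2 -0.4] j [-1.31  0.49  1.35 -0.    1.3  -0.1 ]
-9.9 45.7 -21.2 4.3
-9.9 48.7 -13.0 4.3
-9.9 50.2 -4.4 4.3
-9.9 50.2 4.3 4.3
-9.9 48.7 12.9 4.3
-9.9 45.7 21.1 4.3
0 45.7 21.1 4.3
0 45.7 21.1 4.3
0 45.7 21.1 4.3
```

```bash
python3 -m jog '[[[0,0,-10,46,-21,4,1],[0,0,-10,49,-13,4,1],[0,0,-10,50,-4,4,1],[0,0,-10,50,4,4,1],[0,0,-10,49,13,4,1],[0,0,-9.6,46,21,4,1],[0,0,0,46,21,4,1],[0,0,0,46,21,4,1],[0,0,0,46,21,5,1],[0,0,0,0,0,0,1]]]'
python3 - <<'E'
from plan import *; from h import *
show(); c=optics.camera("wrist"); np.savez("w1.npz",**c); cv2.imwrite("pics/w1.png",c["image"][:,:,::-1])
E
```

```text
time: 1.4
tcp_pos: [517.9, -242.0, 176.4]
eef_rot: [-0.001, 0.765, 0.644, 0.0]
wrist_force: [0.1, -1.0, 0.2]
grip_width: 1.006
t1.40 tcp [ 517.9 -242.   176.4] psi 80.25 z [-6.e-04  9.e-04 -1.e+00] w 1.006 F [ 0.1 -1.   0.2] j [-0.54  0.46  1.53  0.    1.16 -0.37]
```

View pics/w1.png

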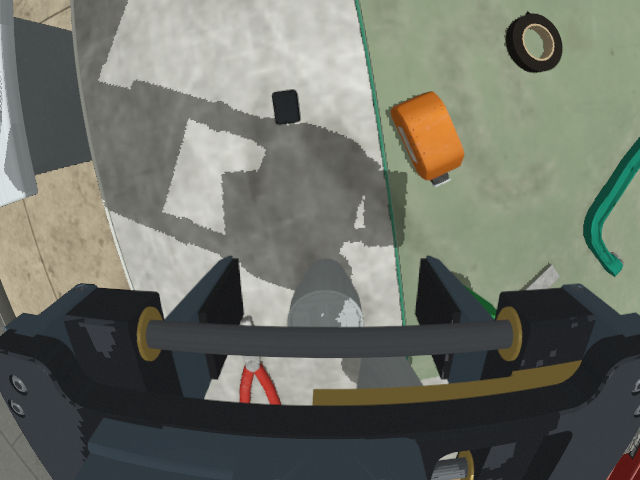

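The block's top is at (286,107) and the tape at (430,135), with its hook at (440,180). The tape roll is at (534,42) and the beaker's lid is just under the fingers. The offset I ended up with shows that shifts go along the axes before each row's turn. Now I'll measure in detail.

```bash
python3 - <<'E'
from h import *
c=ld("w1.npz"); crop(c,"pics/w1a.png",255,80,475,200,3.6)
im=c["image"]; hsv=cv2.cvtColor(im,cv2.COLOR_RGB2HSV)
m=np.zeros((480,640),np.uint8); m[85:130,265:310]=(im.max(2)<50)[85:130,265:310]*255
print(m.sum()/255, c["depth"][107,286], c["depth"][130,430])
q=cv2.findContours(m,0,1)[0]; k=max(q,key=cv2.contourArea); print("rect",cv2.minAreaRect(k))
C=plane(c,k[:,0].astype(float),20,True); r=cv2.minAreaRect(C[:,:2].astype(np.float32)); print(r,c["extrinsics"][:3,3])
E
```

```text
772.0 309.3577 276.3431
rect ((285.7500305175781, 106.74999237060547), (32.24406814575195, 24.465896606445312), 81.8698959350586)
((497.175537109375, -142.94078063964844), (28.62308120727539, 21.454269409179688), 86.89950561523438) [ 532.9156799  -161.10219862  347.03188341]
```

View pics/w1a.png

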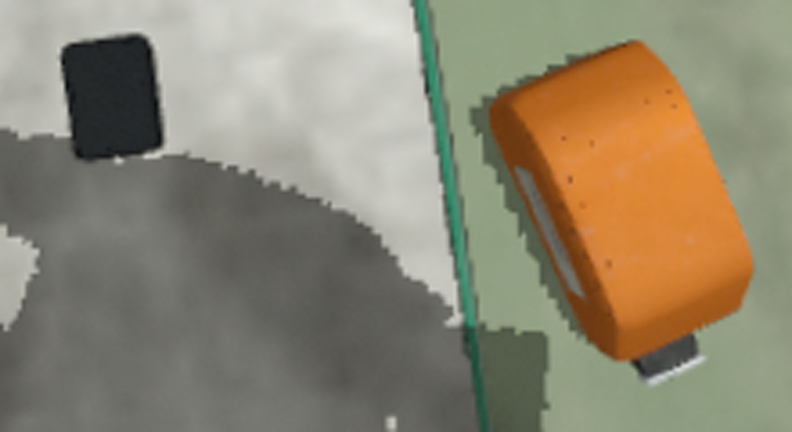

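```bash
python3 - <<'E'
from h import *
c=ld("w1.npz"); s=ld("scene0.npz"); d=ld("side0.npz")
o,r=rays(c,[(285.75,106.75)],True); z=r@c["extrinsics"][:3,2]
print("depth pt",(o+r*(c["depth"][107,286]/z)[:,None]).round(1))
for cc,n,uv in [(s,"scene",(377.4,255.8)),(d,"side",(300.8,289.3))]:
    print(n,"proj",proj(cc,[[497,-143,10],[489,-144,10]]).round(1),"blob",uv)
from plan import *
t=manip.get_state()["tcp_pos"]; print((c["extrinsics"][:3,3]-t))
# tape roll in three cams
m=(c["image"].max(2)<50); k,l,st_,ce=cv2.connectedComponentsWithStats(m.astype(np.uint8))
for i in range(1,k):
    if 480<ce[i][0]<580 and ce[i][1]<90 and st_[i,4]>200:
        uv=(st_[i,0]+st_[i,2]/2,st_[i,1]+st_[i,3]/2); p=plane(c,[uv],12,True); print("roll",uv,p, proj(s,p),proj(d,p))
E
```

```text
depth pt [[ 497.3 -143.    20.1]]
scene proj [[377.3 254.8]
 [379.9 255.9]] blob (377.4, 255.8)
side proj [[302.  288.5]
 [299.6 289.3]] blob (300.8, 289.3)
[ 15.79317185  82.4645225  170.42531254]
roll (np.float64(534.0), np.float64(42.0)) [[ 745.7093063  -106.19127127   12.        ]] [[305.74979121 226.08089506]] [[372.44369981 263.15729455]]
```

```bash
python3 -c "
from plan import *
delta(496.5,-143,8,87)"
```

```text
turn z -6.81 deg; shift after turn x 99.3 y -25.9 z 168.6
```

```bash
python3 -m jog '[[[0,0,-6.8,0,0,0,0.6],[0,0,0,33,-9,20,0.3],[0,0,0,33,-9,30,0.3],[0,0,0,33,-8,38,0.3],[0,0,0,0.3,0,30,0.3],[0,0,0,0,0,20,0.3],[0,0,0,0,0,0,0.3],[0,0,0,0,0,0,0.3],[0,0,0,0,0,0,0.3],[0,0,0,0,0,0,0.3]]]'
python3 - <<'E'
from plan import *; from h import *
show(); delta(496.5,-143,8,87); c=optics.camera("wrist"); np.savez("w2.npz",**c); crop(c,"pics/w2.png",120,100,520,400,2)
E
```

```text
time: 2.7
tcp_pos: [496.5, -144.5, 39.6]
eef_rot: [0.001, 0.726, 0.687, 0.0]
wrist_force: [-0.4, -0.3, -0.8]
grip_width: 0.653
t2.70 tcp [ 496.5 -144.5   39.6] psi 86.84 z [ 1.1e-03 -5.0e-04 -1.0e+00] w 0.653 F [-0.4 -0.3 -0.8] j [-0.4   0.59  1.79 -0.    0.76 -0.34]
turn z -0.16 deg; shift after turn x 1.5 y -0.1 z 31.6
```

View pics/w2.png

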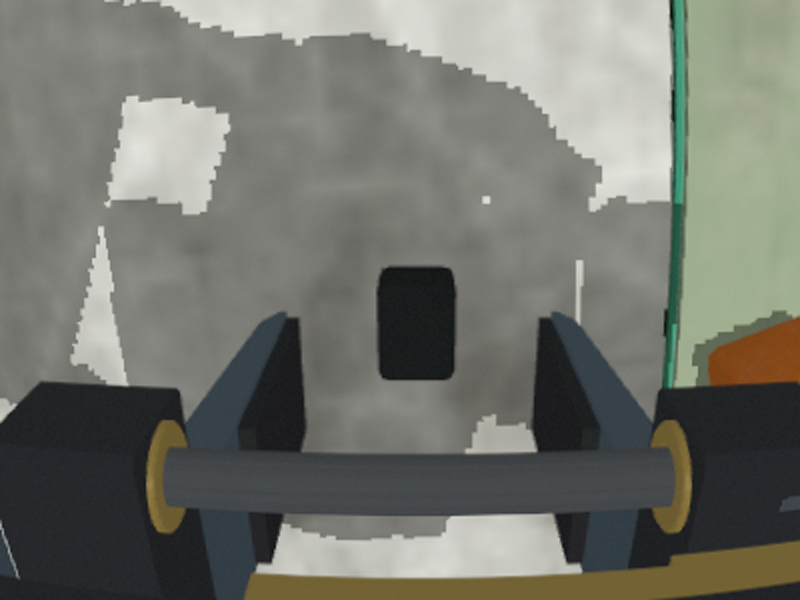

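The block is at crop (416,323), aligned and centred between the fingers. I'll descend and grip.

```bash
python3 - <<'E'
from h import *
c=ld("w2.npz"); im=c["image"]; m=np.zeros((480,640),np.uint8); m[220:300,300:355]=(im.max(2)<50)[220:300,300:355]*255
k=max(cv2.findContours(m,0,1)[0],key=cv2.contourArea); C=plane(c,k[:,0].astype(float),20,True); print(cv2.minAreaRect(C[:,:2].astype(np.float32)))
E
python3 -m jog '[[[0,0,0,1.5,0,16,0.3],[0,0,0,0,0,15.6,0.3],[0,0,0,0,0,0,0.3],[0,0,0,0,0,0,-1],[0,0,0,0,0,0,-1],[0,0,0,0,0,0,-1],[0,0,0,0,0,0,-1],[0,0,0,0,0,0,-1],[0,0,0,0,0,0,-1],[0,0,0,0,0,0,-1]]]'; python3 -c "
from plan import *
show()"
```

```text
((496.8087463378906, -139.23936462402344), (32.93694305419922, 20.837739944458008), 86.34282684326172)
time: 4.0
tcp_pos: [496.4, -142.8, 7.5]
eef_rot: [0.0, 0.726, 0.687, 0.0]
wrist_force: [-0.0, 0.6, 5.1]
grip_width: 0.237
t4.00 tcp [ 496.4 -142.8    7.5] psi 86.85 z [ 3.e-04 -1.e-04 -1.e+00] w 0.237 F [-0.   0.6  5.1] j [-0.4   0.65  1.81 -0.    0.69 -0.34]
```

```bash
python3 -c "
from plan import *
delta(540,55,160,80)"
```

```text
turn z 6.85 deg; shift after turn x 202.3 y 8.6 z -152.5
```

```bash
python3 -m jog '[[[0,0,0,0,0,-25,-1],[0,0,6.8,0,0,-45,-1],[0,0,0,40,2,-45,-1],[0,0,0,55,2,-37,-1],[0,0,0,55,3,0,-1],[0,0,0,42,2,0,-1],[0,0,0,10,0,0,-1],[0,0,0,0,0,0,-1],[0,0,0,0,0,0,-1],[0,0,0,0,0,0,-1]]]'
python3 - <<'E'
from plan import *; from h import *
show(); c=optics.camera("wrist"); np.savez("w3.npz",**c); cv2.imwrite("pics/w3.png",c["image"][:,:,::-1])
E
```

```text
time: 5.25
tcp_pos: [539.3, 50.5, 157.1]
eef_rot: [-0.0, 0.766, 0.643, -0.0]
wrist_force: [0.0, 0.4, -0.4]
grip_width: 0.24
t5.25 tcp [539.3  50.5 157.1] psi 79.96 z [-2.e-04 -1.e-04 -1.e+00] w 0.240 F [ 0.   0.4 -0.4] j [-0.02  0.44  1.62 -0.    1.08  0.16]
```

View pics/w3.png

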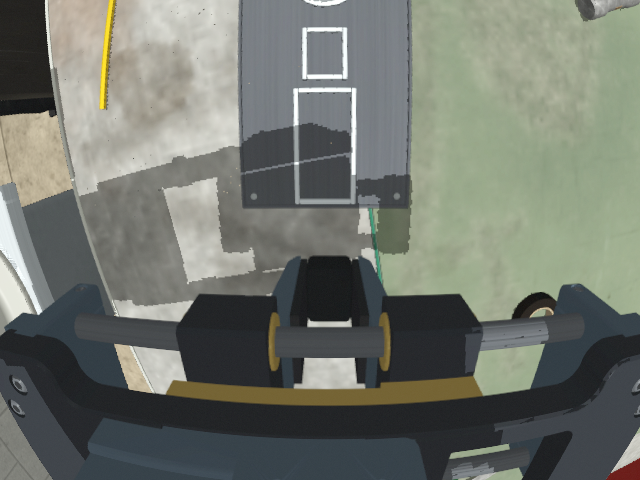

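The block frame is at about (325,53) and the tape frame at about (325,146), both nearly parallel to the tool. The held block is at (329,288). Next I'll measure the frames with a white mask.

```bash
cat > fr.py <<'E'
from h import *
def frames(c,boxes,thr=190):
    for n,(x0,y0,x1,y1) in boxes.items():
        m=np.zeros((480,640),np.uint8); m[y0:y1,x0:x1]=(c["image"][y0:y1,x0:x1].min(2)>thr)*255
        k=np.vstack([q for q in cv2.findContours(m,0,1)[0] if cv2.contourArea(q)>3 or len(q)>8])
        P=plane(c,k[:,0].astype(float),10,True); print(n,cv2.minAreaRect(P[:,:2].astype(np.float32)))
E
python3 - <<'E'
from fr import *
c=ld("w3.npz"); frames(c,{"block":(295,18,355,83),"tape":(285,84,362,206)}); frames(c,{"block":(295,18,355,83),"tape":(285,84,362,206)},150)
crop(c,"pics/w3a.png",230,0,430,215,2.8)
# held block bottom
p=manip.get_state()["tcp_pos"]
print(fproj(c,[p]))
E
```

```text
block ((560.2644653320312, 189.4185333251953), (45.27278137207031, 36.933876037597656), 79.89170837402344)
tape ((548.671142578125, 122.39266967773438), (74.37020111083984, 52.43718719482422), 80.12212371826172)
block ((560.677978515625, 189.40235900878906), (45.386070251464844, 37.790740966796875), 79.89128112792969)
tape ((546.693115234375, 110.00479125976562), (100.70952606201172, 53.41112518310547), 80.11125183105469)
[[327.45193726 286.2894597 ]]
```

View pics/w3a.png

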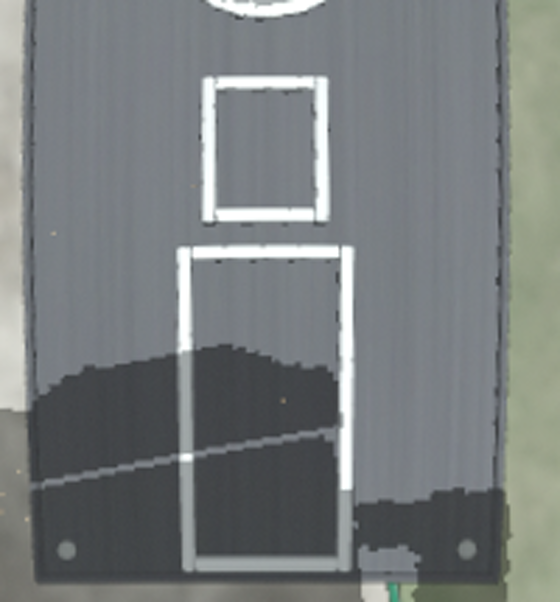

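```bash
python3 -c "
from plan import *
delta(560.4,188.9,33,80)"
```

```text
turn z -0.03 deg; shift after turn x 139.8 y -3.2 z 124.2
```

```bash
python3 -m jog '[[[0,0,0,40,-1,10,-1],[0,0,0,50,-1,20,-1],[0,0,0,40,-1,30,-1],[0,0,0,9.8,-0.2,30,-1],[0,0,0,0,0,24,-1],[0,0,0,0,0,10,-1],[0,0,0,0,0,0,-1],[0,0,0,0,0,0,-1],[0,0,0,0,0,0,-1],[0,0,0,0,0,0,-1]]]'
python3 - <<'E'
from plan import *; from h import *
show(); c=optics.camera("wrist"); np.savez("w4.npz",**c); crop(c,"pics/w4.png",180,60,480,285,2.6); delta(560.4,188.9,13,80)
E
```

```text
time: 6.55
tcp_pos: [560.7, 189.8, 33.7]
eef_rot: [0.0, 0.766, 0.643, 0.0]
wrist_force: [-0.2, -0.0, -0.8]
grip_width: 0.238
t6.55 tcp [560.7 189.8  33.7] psi 80.04 z [ 7.e-04  2.e-04 -1.e+00] w 0.238 F [-0.2 -0.  -0.8] j [0.23 0.67 1.6  0.   0.87 0.4 ]
turn z 0.04 deg; shift after turn x -0.9 y -0.1 z 20.6
```

View pics/w4.png

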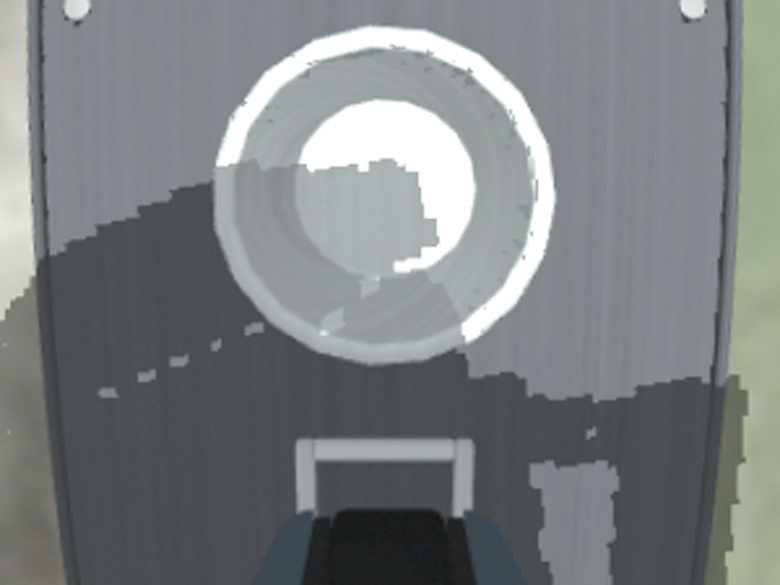

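The held block is centred over the frame, whose far rib is at crop row 450. The holder mouth is at crop (385,195). I'll lower the block and release it.

```bash
python3 -m jog '[[[0,0,0,-0.9,0,12,-1],[0,0,0,0,0,8.2,-1],[0,0,0,0,0,0,-1],[0,0,0,0,0,0,-1],[0,0,0,0,0,0,0.0],[0,0,0,0,0,0,0.2],[0,0,0,0,0,0,0.2],[0,0,0,0,0,-10,0.2],[0,0,0,0,0,-30,0.2],[0,0,0,0,0,0,0.2]]]'
python3 - <<'E'
from plan import *; from h import *
show(); c=optics.camera("wrist"); np.savez("w5.npz",**c); crop(c,"pics/w5.png",180,60,480,285,2.6)
E
```

```text
time: 7.85
tcp_pos: [561.7, 189.3, 55.5]
eef_rot: [0.001, 0.766, 0.643, 0.002]
wrist_force: [0.8, -1.6, -0.3]
grip_width: 0.6
t7.85 tcp [561.7 189.3  55.5] psi 80.05 z [ 3.9e-03  9.0e-04 -1.0e+00] w 0.600 F [ 0.8 -1.6 -0.3] j [0.22 0.64 1.59 0.   0.91 0.4 ]
```

View pics/w5.png

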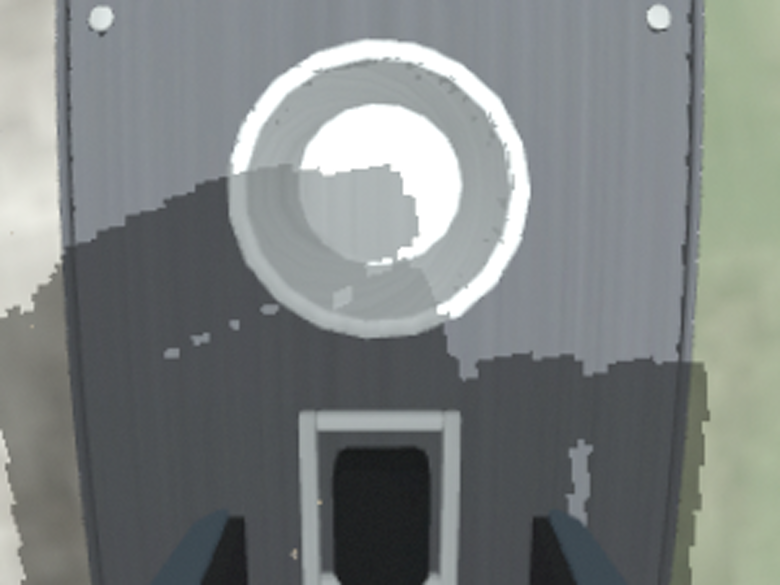

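The block lies in the frame, released, with margin on all sides (crop (381,510)). Next I'll go and look at the tape.

```bash
python3 - <<'E'
from plan import *; from h import *
delta(590,-275,165,90)
s,r,p=st()
a=np.radians(80);d=np.array([590,-275])-s["tcp_pos"][:2]; print(d@[np.cos(a),np.sin(a)],d@[np.sin(a),-np.cos(a)])
# holder fit
for f in ("w4.npz","w5.npz"):
    c=ld(f); im=c["image"]; g=cv2.cvtColor(im,cv2.COLOR_RGB2HSV)
    m=np.zeros((480,640),np.uint8); roi=(slice(62,200),slice(250,400))
    # aluminium: low-sat, brighter than tray; tray bluish
    sub=im[roi].astype(int); mm=((sub[...,2]-sub[...,0])<6)&(sub.min(2)>95); m[roi]=mm*255
    k=max(cv2.findContours(m,0,1)[0],key=cv2.contourArea); k=cv2.convexHull(k)
    P=plane(c,k[:,0].astype(float),45,True)[:,:2]
    A=np.c_[2*P,np.ones(len(P))]; x=np.linalg.lstsq(A,(P**2).sum(1),rcond=None)[0]; r=np.sqrt(x[2]+x[:2]@x[:2])
    print(f,x[:2],"R",r, np.abs(np.linalg.norm(P-x[:2],axis=1)-r).max())
E
```

```text
turn z -9.95 deg; shift after turn x -464.1 y 28.9 z -110.7
-452.0159568464288 109.0941937698415
w4.npz [574.42843583 265.57310536] R 14.287977569318516 1.2195884757222064
w5.npz [574.29947324 265.27251101] R 14.692175394544027 0.6036982688903105
```

```bash
python3 -m jog '[[[0,0,0,-10,2,-40,0.6],[0,0,0,-50,12,-40,1],[0,0,0,-57,14,-31,1],[0,0,0,-57,14,0,1],[0,0,0,-57,14,0,1],[0,0,0,-57,14,0,1],[0,0,0,-57,14,0,1],[0,0,0,-57,13,0,1],[0,0,0,-50,12,0,1],[0,0,-10,0,0,0,1]]]'
python3 - <<'E'
from plan import *; from h import *
show(); c=optics.camera("wrist"); np.savez("w6.npz",**c); cv2.imwrite("pics/w6.png",c["image"][:,:,::-1])
E
```

```text
time: 9.15
tcp_pos: [588.7, -273.3, 159.7]
eef_rot: [0.0, 0.707, 0.707, -0.0]
wrist_force: [-0.2, 0.1, -0.5]
grip_width: 0.997
t9.15 tcp [ 588.7 -273.3  159.7] psi 90.00 z [-3.e-04 -4.e-04 -1.e+00] w 0.997 F [-0.2  0.1 -0.5] j [-0.53  0.58  1.35 -0.    1.22 -0.53]
```

View pics/w6.png

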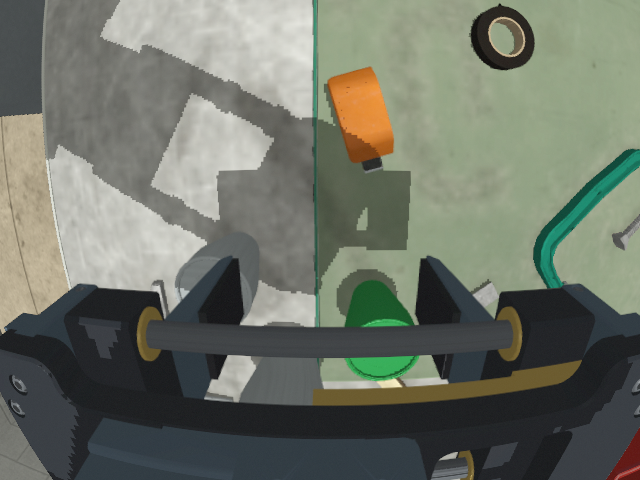

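```bash
python3 - <<'E'
from plan import *; from h import *
c=ld("w6.npz"); im=c["image"]; hsv=cv2.cvtColor(im,cv2.COLOR_RGB2HSV)
m=cv2.inRange(hsv,(3,150,60),(22,255,255)); m[:55]=0;m[180:]=0;m[:,:320]=0;m[:,400:]=0
v,u=np.nonzero(m); o,r=rays(c,np.c_[u,v],True); P=o+r*(c["depth"][v,u]/(r@c["extrinsics"][:3,2]))[:,None]
print(len(P),np.percentile(P[:,2],[5,50,95]).round(1))
for lo in (15,57,58):
    q=P[P[:,2]>lo]; print(lo,len(q),cv2.minAreaRect(q[:,:2].astype(np.float32)))
k=max(cv2.findContours(m,0,1)[0],key=cv2.contourArea)
print(cv2.minAreaRect(plane(c,k[:,0].astype(float),60,True)[:,:2].astype(np.float32)))
crop(c,"pics/w6a.png",310,50,420,190,4.2)
b=np.array([im[160:172,365:384]]).reshape(-1,3)
print(plane(c,[(374,167)],20,True))
E
```

```text
4286 [39.8 58.6 60.4]
15 4278 ((610.6834106445312, -189.35081481933594), (41.24507141113281, 70.80760192871094), 16.956186294555664)
57 2902 ((609.722412109375, -186.3402862548828), (41.198612213134766, 48.19548034667969), 16.141136169433594)
58 2583 ((609.7382202148438, -186.39498901367188), (41.198612213134766, 46.44002151489258), 16.141136169433594)
((612.8499755859375, -187.5166473388672), (35.698646545410156, 65.15243530273438), 16.683347702026367)
[[ 627.03453284 -230.86729001   20.        ]]
```

View pics/w6a.png

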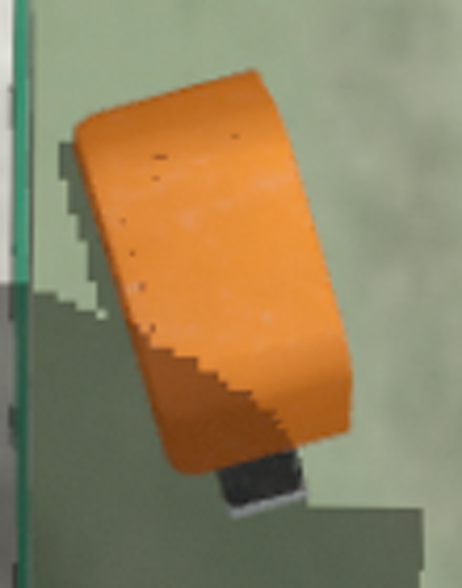

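```bash
python3 -c "
from plan import *
delta(611,-189.3,16,106.7)"
```

```text
turn z -15.96 deg; shift after turn x 72.2 y 45.1 z 143.6
```

```bash
python3 -m jog '[[[0,0,-8,0,0,0,1],[0,0,-8,0,0,0,1],[0,0,0,36,22.5,10,1],[0,0,0,36.2,22.6,20,1],[0,0,0,0,0,30,1],[0,0,0,0,0,10,1],[0,0,0,0,0,0,1],[0,0,0,0,0,0,1],[0,0,0,0,0,0,1],[0,0,0,0,0,0,1]]]'
python3 - <<'E'
from plan import *; from h import *
show(); c=optics.camera("wrist"); np.savez("w7.npz",**c); crop(c,"pics/w7.png",120,100,520,400,2); delta(611,-189.3,16,106.7)
E
```

```text
time: 10.45
tcp_pos: [612.7, -188.0, 91.1]
eef_rot: [0.0, 0.602, 0.799, 0.0]
wrist_force: [0.2, 0.7, -0.6]
grip_width: 1.002
t10.45 tcp [ 612.7 -188.    91.1] psi 106.02 z [ 8.e-04 -3.e-04 -1.e+00] w 1.002 F [ 0.2  0.7 -0.6] j [-0.39  0.65  1.43  0.    1.06 -0.67]
turn z -0.67 deg; shift after turn x -0.8 y -2.0 z 75.0
```

View pics/w7.png

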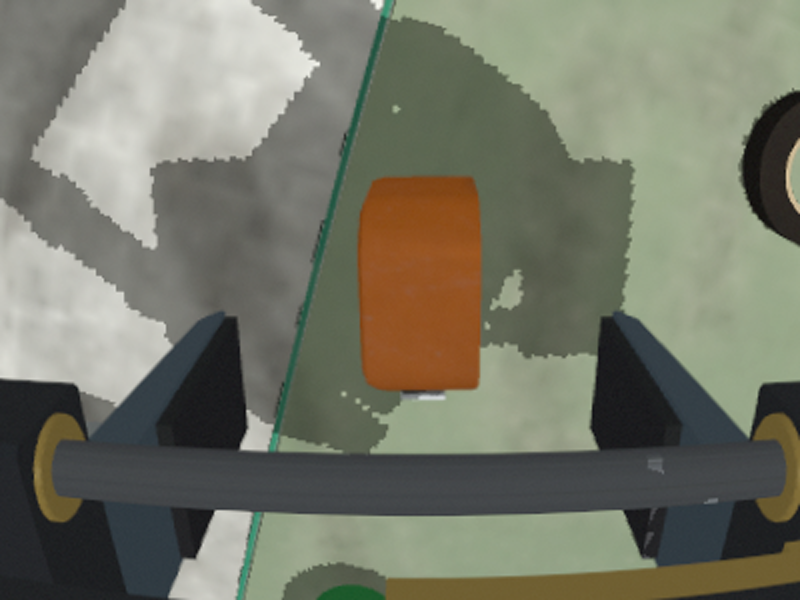

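The tape is centred between the fingers (crop x 420 against the finger middle at 417) and aligned. I'll descend and grip.

```bash
python3 -m jog '[[[0,0,-0.5,-0.8,-1,30,1],[0,0,0,0,0,30,1],[0,0,0,0,0,15,1],[0,0,0,0,0,0,1],[0,0,0,0,0,0,-1],[0,0,0,0,0,0,-1],[0,0,0,0,0,0,-1],[0,0,0,0,0,0,-1],[0,0,0,0,0,0,-1],[0,0,0,0,0,0,-1]]]'
python3 - <<'E'
from plan import *; from h import *
show(); rows(546.7,110,110,80,7,3)
E
```

```text
time: 11.75
tcp_pos: [611.9, -188.8, 15.6]
eef_rot: [0.0, 0.598, 0.801, 0.0]
wrist_force: [-0.2, -0.0, 1.0]
grip_width: 0.389
t11.75 tcp [ 611.9 -188.8   15.6] psi 106.54 z [ 2.e-04 -1.e-04 -1.e+00] w 0.389 F [-0.2 -0.   1. ] j [-0.39  0.74  1.48  0.    0.92 -0.68]
8.8 43.6 -3.5 -13.5
8.8 42.5 -10.2 -13.5
8.8 40.4 -16.6 -13.5
0 40.4 -16.6 -13.5
0 40.4 -16.6 -13.5
0 40.4 -16.6 -13.5
0 40.4 -16.6 -13.5
```

```bash
python3 -c "
from plan import *
delta(547.7,115.9,100,80)"; python3 -m jog '[[[0,0,0,0,0,-20,-1],[0,0,8.8,0,0,-32,-1],[0,0,8.8,0,0,-32,-1],[0,0,8.8,0,0,0,-1],[0,0,0,30,-10,0,-1],[0,0,0,50,-20,0,-1],[0,0,0,50,-20,0,-1],[0,0,0,50,-20,0,-1],[0,0,0,40,-20,0,-1],[0,0,0,0,0,0,-1]]]'; python3 -c "
from plan import *
show();delta(547.7,115.9,100,80)"
```

```text
turn z 26.54 deg; shift after turn x 289.0 y -116.1 z -84.4
time: 13.0
tcp_pos: [559.3, 46.1, 99.4]
eef_rot: [-0.001, 0.764, 0.645, -0.0]
wrist_force: [0.1, -0.9, -3.1]
grip_width: 0.395
t13.00 tcp [559.3  46.1  99.4] psi 80.33 z [-1.3e-03  4.0e-04 -1.0e+00] w 0.395 F [ 0.1 -0.9 -3.1] j [-0.02  0.54  1.63  0.    0.97  0.14]
turn z 0.33 deg; shift after turn x 66.7 y -23.6 z -0.6
```

```bash
python3 -m jog '[[[0,0,0.3,30,-10,0,-1],[0,0,0,30,-10,0,-1],[0,0,0,6.7,-3.6,10,-1],[0,0,0,0,0,20,-1],[0,0,0,0,0,20,-1],[0,0,0,0,0,0,-1],[0,0,0,0,0,0,-1],[0,0,0,0,0,0,-1],[0,0,0,0,0,0,-1],[0,0,0,0,0,0,-1]]]'
python3 - <<'E'
from plan import *; from h import *
show(); c=optics.camera("wrist"); np.savez("w8.npz",**c); crop(c,"pics/w8.png",180,60,480,285,2.6); delta(547.7,115.9,21,80)
s=optics.camera("scene"); np.savez("s8.npz",**s); crop(s,"pics/s8.png",180,210,400,330,3.6)
E
```

```text
time: 14.25
tcp_pos: [549.3, 113.2, 49.9]
eef_rot: [0.0, 0.767, 0.642, 0.0]
wrist_force: [-0.0, 1.5, -2.9]
grip_width: 0.392
t14.25 tcp [549.3 113.2  49.9] psi 79.85 z [ 5.e-04  1.e-04 -1.e+00] w 0.392 F [-0.   1.5 -2.9] j [0.1  0.62 1.67 0.   0.85 0.27]
turn z -0.15 deg; shift after turn x 2.4 y -2.0 z 28.8
```

View pics/w8.png

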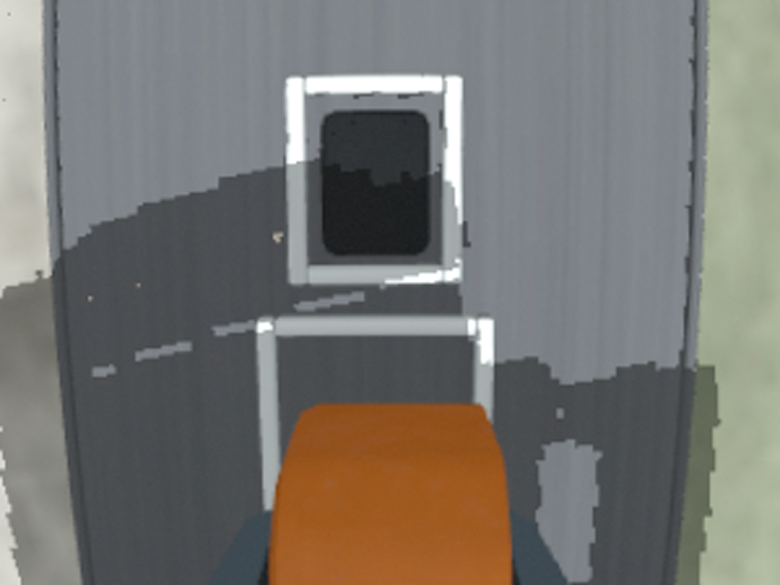

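View pics/s8.png

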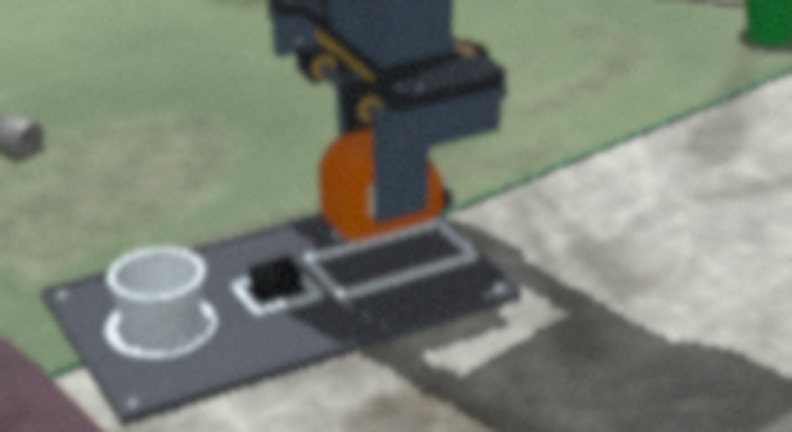

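```bash
python3 - <<'E'
from plan import *; from h import *; from fr import frames
c=ld("w8.npz"); s,r,p=st()
t=np.array([549.3,113.2,49.9]); a=np.radians(79.9); X=np.array([np.cos(a),np.sin(a)]);Y=np.array([np.sin(a),-np.cos(a)])
im=c["image"]; hsv=cv2.cvtColor(im,cv2.COLOR_RGB2HSV); m=cv2.inRange(hsv,(3,150,50),(22,255,255))
for row in (225,235,245,250):
    u=np.nonzero(m[row,250:420])[0]+250; u0,u1=u.min(),u.max()
    P=plane(c,[(u0,row),(u1+1,row)],t[2]-15.6+60-.5,True)[:,:2]-t[:2]; print("tape",row,u0,u1,(P@X).round(1),(P@Y).round(1))
for row in (185,190,200,215):
    g=im[row].astype(int).min(1); L=[u for u in range(270,300) if g[u]>105]; Rr=[u for u in range(355,378) if g[u]>105]
    if L and Rr:
        P=plane(c,[(np.mean(L),row),(np.mean(Rr),row)],10,True)[:,:2]-t[:2]; print("frame",row,L[0],L[-1],Rr[0],Rr[-1],(P@X).round(1),(P@Y).round(1))
k=plane(c,[(329,185)],10,True)[:,:2]-t[:2]; print("far rib mid x",(k@X))
frames(c,{"block":(285,85,362,172)},120)
E
```

```text
tape 225 293 368 [45.3 45.3] [-11.9  15.1]
tape 235 290 372 [41.6 41.6] [-13.1  16.7]
tape 245 287 374 [37.8 37.7] [-14.4  17.6]
tape 250 286 374 [35.9 35.8] [-14.8  17.6]
frame 185 270 299 355 377 [44.9 44.8] [-24.8  22.1]
frame 190 279 285 360 377 [42.  41.9] [-26.4  23.6]
frame 200 279 286 362 369 [36.  35.9] [-26.3  22. ]
frame 215 280 286 364 369 [27.  26.9] [-26.3  22.8]
far rib mid x [44.75121658]
block ((560.5538330078125, 189.99032592773438), (49.082942962646484, 43.24529266357422), 79.57792663574219)
```

```bash
python3 -m jog '[[[0,0,0,2.3,-2.8,6,-1],[0,0,0,0,0,10,-1],[0,0,0,0,0,8,-1],[0,0,0,0,0,4.5,-1],[0,0,0,0,0,0,-1],[0,0,0,0,0,0,-1],[0,0,0,0,0,0,-1],[0,0,0,0,0,0,-1],[0,0,0,0,0,0,-1],[0,0,0,0,0,0,-1]]]'
python3 - <<'E'
from plan import *; from h import *
show(); c=optics.camera("wrist"); np.savez("w9.npz",**c); crop(c,"pics/w9.png",180,60,480,285,2.6)
s=optics.camera("scene"); crop(s,"pics/s9.png",180,210,400,330,3.6)
E
```

```text
time: 15.6
tcp_pos: [546.8, 115.9, 21.1]
eef_rot: [-0.0, 0.767, 0.642, 0.0]
wrist_force: [-0.2, 0.8, -2.5]
grip_width: 0.394
t15.60 tcp [546.8 115.9  21.1] psi 79.85 z [ 0.  0. -1.] w 0.394 F [-0.2  0.8 -2.5] j [0.1  0.66 1.69 0.   0.79 0.28]
```

View pics/w9.png

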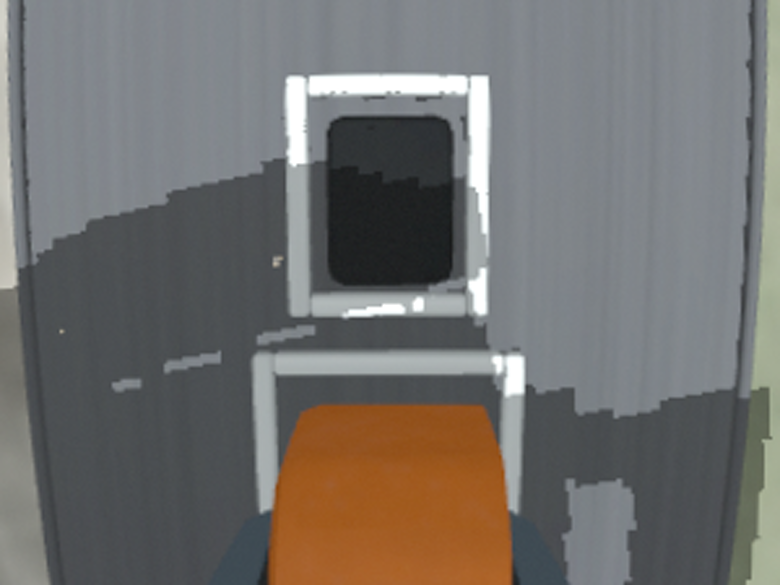

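View pics/s9.png

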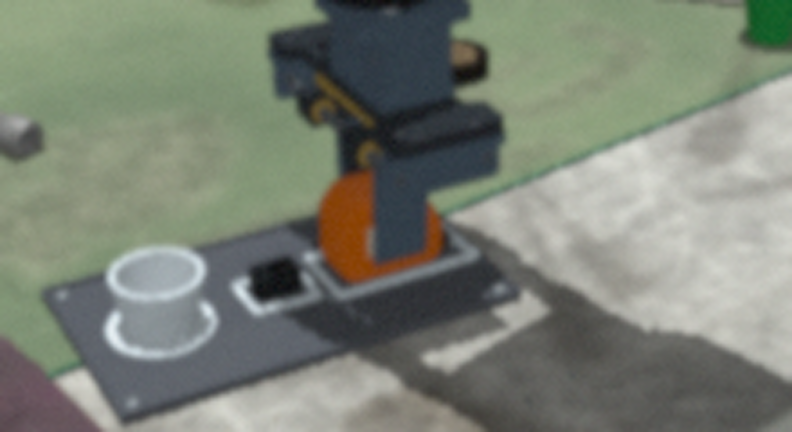

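The tape sits inside the large frame in both views. The wrist still carries about 2.5 N of its weight, so there's only a tiny gap left. I'll release it and rise.

```bash
python3 -m jog '[[[0,0,0,0,0,0.3,-1],[0,0,0,0,0,0,0.0],[0,0,0,0,0,0,0.3],[0,0,0,0,0,0,0.3],[0,0,0,0,0,0,0.3],[0,0,0,0,0,-10,0.3],[0,0,0,0,0,-30,0.3],[0,0,0,0,0,-40,0.3],[0,0,0,0,0,-50,0.3],[0,0,0,0,0,0,0.6]]]'
python3 - <<'E'
from plan import *; from h import *
show(); c=optics.camera("wrist"); np.savez("w10.npz",**c); cv2.imwrite("pics/w10.png",c["image"][:,:,::-1])
s=optics.camera("scene"); crop(s,"pics/s10.png",180,210,400,330,3.6)
E
```

```text
time: 16.95
tcp_pos: [548.9, 116.2, 155.0]
eef_rot: [0.002, 0.767, 0.642, 0.003]
wrist_force: [1.1, -0.4, -0.2]
grip_width: 0.733
t16.95 tcp [548.9 116.2 155. ] psi 79.85 z [ 6.9e-03  7.0e-04 -1.0e+00] w 0.733 F [ 1.1 -0.4 -0.2] j [0.1  0.47 1.58 0.   1.08 0.28]
```

View pics/w10.png

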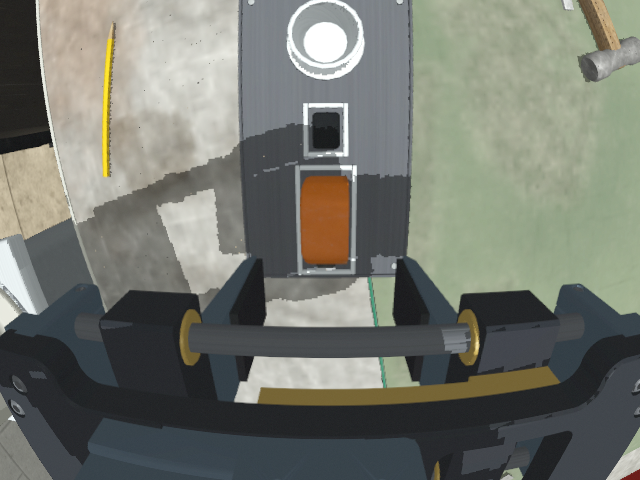

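View pics/s10.png

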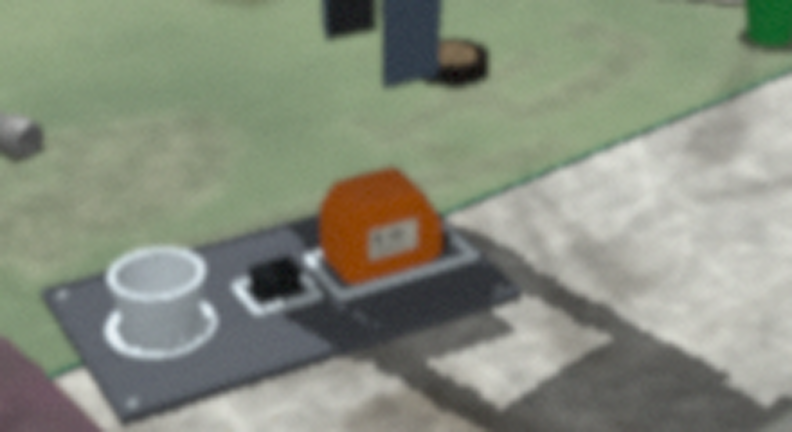

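The tape stands in its frame (w10 (326,220)) and the block is untouched at (326,130). Next I'll measure the holder mouth by sampling its rim edge.

```bash
cat > hold.py <<'E'
from h import *
def circ(P):
    A=np.c_[2*P,np.ones(len(P))]; x=np.linalg.lstsq(A,(P**2).sum(1),rcond=None)[0]; return x[:2],np.sqrt(x[2]+x[:2]@x[:2])
def rim(c,c0,z,r0,r1,sign=-1,it=3,mask=None):
    g=cv2.GaussianBlur(cv2.cvtColor(c["image"],cv2.COLOR_RGB2GRAY),(3,3),0).astype(np.float32)
    c0=np.array(c0,float); rr=np.arange(r0,r1,0.25)
    for _ in range(it):
        pts=[]
        for th in np.radians(np.arange(0,360,4)):
            P=np.c_[c0[0]+rr*np.cos(th),c0[1]+rr*np.sin(th),np.full(len(rr),z)]; uv=fproj(c,P).astype(np.float32)
            if uv.min()<2 or uv[:,1].max()>(mask or 478): continue
            v=cv2.remap(g,uv[:,0][None],uv[:,1][None],1)[0]; d=sign*(v[4:]-v[:-4]); i=d.argmax()
            if d[i]>18: pts.append(P[i+2,:2])
        pts=np.array(pts); c0,R=circ(pts)
        for _ in range(4):
            e=np.abs(np.linalg.norm(pts-c0,axis=1)-R); pts=pts[e<max(1.0,2*np.median(e))]; c0,R=circ(pts)
    return c0,R,len(pts)
E
python3 - <<'E'
from hold import *
for f,uv in [("w4.npz",(327.9,135.2)),("w5.npz",(326,133)),("w10.npz",(325.5,40))]:
    c=ld(f); p=plane(c,[uv],45,True)[0]; a=rim(c,p[:2],45,24,34); print(f,p,a[0],a[1],a[2])
E
```

```text
w4.npz [574.15332129 264.16860375  45.        ] [573.79270641 264.22242605] 28.100341059701538 90
w5.npz [574.22988399 263.95931574  45.        ] [573.84190121 264.26668498] 28.107048209052497 89
w10.npz [573.05584754 257.56256034  45.        ] [572.99202973 257.98623831] 30.249961180245986 46
```

```bash
python3 -c "
from plan import *
delta(478,-410,190,80)"; python3 -m jog '[[[0,0,0,-30,2,-20,1],[0,0,0,-60,2,-15,1],[0,0,0,-60,2,0,1],[0,0,0,-60,2,0,1],[0,0,0,-60,3,0,1],[0,0,0,-60,3,0,1],[0,0,0,-60,3,0,1],[0,0,0,-60,2,0,1],[0,0,0,-60,2,0,1],[0,0,0,-20,0,0,1]]]'
python3 - <<'E'
from plan import *; from h import *
show(); c=optics.camera("wrist"); np.savez("w11.npz",**c); cv2.imwrite("pics/w11.png",c["image"][:,:,::-1])
E
```

```text
turn z -0.16 deg; shift after turn x -529.9 y 23.5 z -38.5
time: 18.3
tcp_pos: [472.6, -412.2, 184.2]
eef_rot: [-0.001, 0.768, 0.641, -0.0]
wrist_force: [-0.0, 0.7, 0.2]
grip_width: 1.004
t18.30 tcp [ 472.6 -412.2  184.2] psi 79.69 z [-0.0014  0.001  -1.    ] w 1.004 F [-0.   0.7  0.2] j [-0.81  0.53  1.38 -0.    1.24 -0.63]
```

View pics/w11.png

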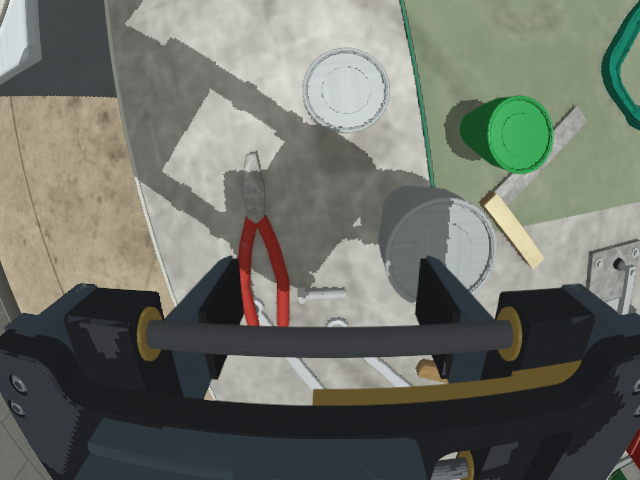

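The target, the small silver beaker, has its lid at (346,90). The big decoy is at (440,250), green is at (520,135), and the pliers and bolt are well away.

```bash
python3 - <<'E'
from hold import *; from plan import *
c=ld("w11.npz"); p=plane(c,[(346,90)],95,True)[0]; print(p)
for s in (-1,1): print(s,rim(c,p[:2],95,25,36,s))
g=c["depth"]; o,r=rays(c,[(346,90)],True); print((o+r*(g[90,346]/(r@c["extrinsics"][:3,2]))[:,None]))
v,u=np.mgrid[40:140,296:396]; v=v.ravel();u=u.ravel(); o,r=rays(c,np.c_[u,v],True); P=o+r*(g[v,u]/(r@c["extrinsics"][:3,2]))[:,None]
q=P[P[:,2]>88]; print(len(q),cv2.minEnclosingCircle(q[:,:2].astype(np.float32)),cv2.fitEllipse(cv2.convexHull(q[:,:2].astype(np.float32))),np.percentile(q[:,2],[5,50,95]))
E
```

```text
[ 503.11418224 -313.0031346    95.        ]
-1 (array([ 502.9100287 , -312.84065739]), np.float64(26.11790787852361), 59)
1 (array([ 501.64859853, -313.26327784]), np.float64(29.209229597695316), 38)
[[ 503.17511059 -312.92556388   93.90879146]]
5901 ((503.010498046875, -312.6573791503906), 30.5726318359375) ((503.1077575683594, -312.62298583984375), (60.42540740966797, 60.63970184326172), 148.56346130371094) [91.3458535  92.89002005 95.86573909]
```

```bash
python3 -c "
from plan import *
show();delta(503.1,-312.7,61,None)"
```

```text
t18.35 tcp [ 472.6 -412.9  184.3] psi 79.69 z [-1.4e-03  5.0e-04 -1.0e+00] w 0.999 F [-1.6 -1.8 -0.2] j [-0.81  0.53  1.37 -0.    1.24 -0.63]
turn z 0.00 deg; shift after turn x 104.1 y 12.1 z 123.3
```

```bash
python3 -m jog '[[[0,0,-0.3,30,4,10,1],[0,0,0,40,4,10,1],[0,0,0,34,4,20,1],[0,0,0,0,0,20,1],[0,0,0,0,0,0,1],[0,0,0,0,0,0,1],[0,0,0,0,0,0,1],[0,0,0,0,0,0,1],[0,0,0,0,0,0,1],[0,0,0,0,0,0,1]]]'
python3 - <<'E'
from plan import *; from h import *
show(); c=optics.camera("wrist"); np.savez("w12.npz",**c); crop(c,"pics/w12.png",120,100,520,400,2); delta(503.1,-312.7,61)
E
```

```text
time: 19.6
tcp_pos: [503.8, -309.2, 125.9]
eef_rot: [0.0, 0.765, 0.644, 0.0]
wrist_force: [0.0, -0.5, 0.4]
grip_width: 0.998
t19.60 tcp [ 503.8 -309.2  125.9] psi 80.13 z [ 1.e-04 -1.e-04 -1.e+00] w 0.998 F [ 0.  -0.5  0.4] j [-0.65  0.54  1.53 -0.    1.07 -0.48]
turn z 0.00 deg; shift after turn x -3.6 y -0.0 z 64.8
```

View pics/w12.png

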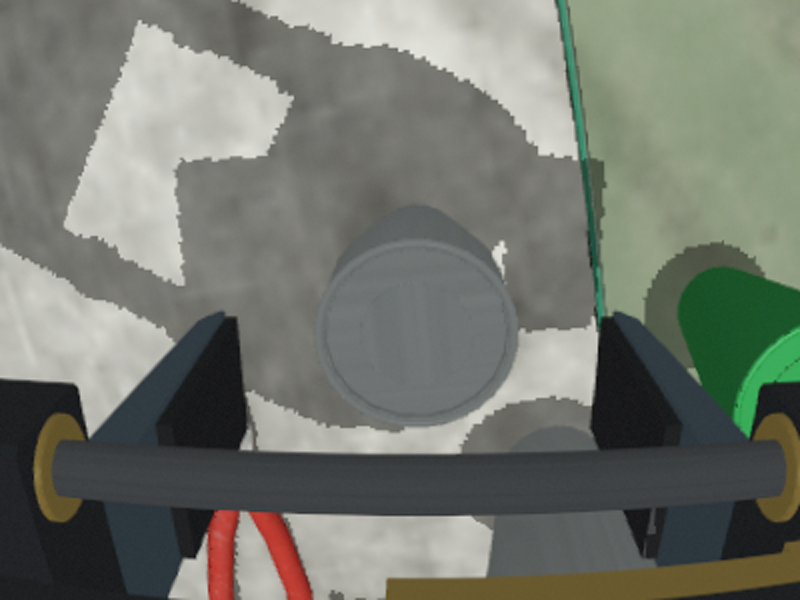

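```bash
python3 - <<'E'
from h import *
c=ld("w12.npz"); g=c["depth"]
v,u=np.mgrid[215:318,275:385]; v=v.ravel();u=u.ravel(); o,r=rays(c,np.c_[u,v],True); P=o+r*(g[v,u]/(r@c["extrinsics"][:3,2]))[:,None]
q=P[(P[:,2]>89)&(P[:,2]<99)]; print(len(q),cv2.minEnclosingCircle(q[:,:2].astype(np.float32)),cv2.fitEllipse(cv2.convexHull(q[:,:2].astype(np.float32))),np.percentile(q[:,2],[5,50,95]))
E
```

```text
7651 ((503.306396484375, -312.25677490234375), 30.58548927307129) ((503.26806640625, -312.2659606933594), (60.32275390625, 60.79545974731445), 158.59103393554688) [91.46450012 92.88750181 95.82338186]
```

The centre comes out at (503.3,-312.4) in both views, and the lid is midway between the fingers (crop (417,332)). I'll descend and grip.

```bash
python3 -m jog '[[[0,0,0,-3.3,0,20,1],[0,0,0,0,0,25,1],[0,0,0,0,0,19.8,1],[0,0,0,0,0,0,1],[0,0,0,0,0,0,0.3],[0,0,0,0,0,0,0],[0,0,0,0,0,0,-1],[0,0,0,0,0,0,-1],[0,0,0,0,0,0,-1],[0,0,0,0,0,0,-1]]]'; python3 -c "
from plan import *
show();delta(573.8,264.2,145,80)"
```

```text
time: 20.9
tcp_pos: [503.4, -312.5, 61.4]
eef_rot: [0.0, 0.765, 0.644, 0.0]
wrist_force: [-1.5, 0.2, 6.7]
grip_width: 0.653
t20.90 tcp [ 503.4 -312.5   61.4] psi 80.14 z [ 5.e-04 -4.e-04 -1.e+00] w 0.653 F [-1.5  0.2  6.7] j [-0.66  0.63  1.58 -0.    0.93 -0.48]
turn z 0.14 deg; shift after turn x 580.2 y -30.8 z -83.6
```

```bash
python3 -m jog '[[[0,0,0,0,0,-20,-1],[0,0,0.1,0,0,-45,-1],[0,0,0,20,-1,-44,-1],[0,0,0,40,-2,0,-1],[0,0,0,50,-3,0,-1],[0,0,0,50,-3,0,-1],[0,0,0,50,-3,0,-1],[0,0,0,50,-3,0,-1],[0,0,0,50,-3,0,-1],[0,0,0,50,-3,0,-1]]]'; python3 -c "
from plan import *
show();delta(573.8,264.2,145,80)"
```

```text
time: 22.15
tcp_pos: [544.6, 47.5, 169.9]
eef_rot: [-0.0, 0.766, 0.643, -0.0]
wrist_force: [1.0, 0.0, -1.0]
grip_width: 0.649
t22.15 tcp [544.6  47.5 169.9] psi 80.04 z [-2.e-04 -0.e+00 -1.e+00] w 0.649 F [ 1.  0. -1.] j [-0.02  0.43  1.59 -0.    1.11  0.15]
turn z 0.04 deg; shift after turn x 218.5 y -8.9 z 24.9
```

```bash
python3 -m jog '[[[0,0,0,45,-2,0,-1],[0,0,0,45,-2,0,-1],[0,0,0,45,-2,0,-1],[0,0,0,40,-2,0,-1],[0,0,0,30,-1,0,-1],[0,0,0,13,0,10,-1],[0,0,0,0,0,15,-1],[0,0,0,0,0,0,-1],[0,0,0,0,0,0,-1],[0,0,0,0,0,0,-1]]]'
python3 - <<'E'
from plan import *; from h import *
show();delta(573.8,264.2,145,80); c=optics.camera("wrist"); np.savez("w13.npz",**c); cv2.imwrite("pics/w13.png",c["image"][:,:,::-1])
s=optics.camera("scene"); np.savez("s13.npz",**s); crop(s,"pics/s13.png",180,180,400,330,3.6)
E
```

```text
time: 23.4
tcp_pos: [573.9, 261.6, 145.4]
eef_rot: [0.0, 0.766, 0.643, 0.0]
wrist_force: [0.4, 0.4, -1.6]
grip_width: 0.65
t23.40 tcp [573.9 261.6 145.4] psi 80.00 z [ 6.e-04  2.e-04 -1.e+00] w 0.650 F [ 0.4  0.4 -1.6] j [ 0.33  0.57  1.41 -0.    1.16  0.51]
turn z 0.00 deg; shift after turn x 2.6 y -0.6 z 0.4
```

View pics/w13.png

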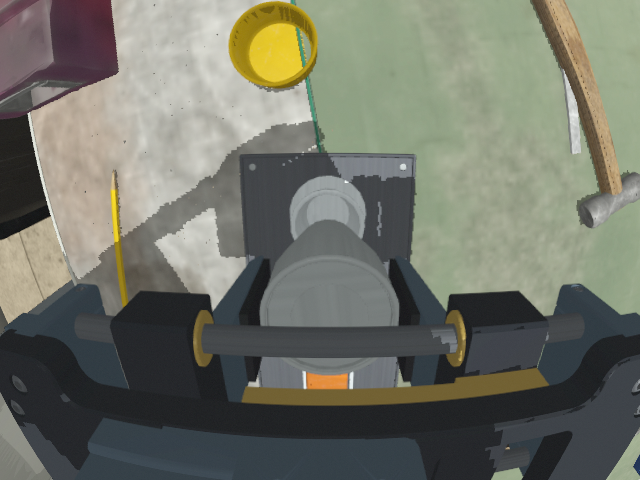

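View pics/s13.png

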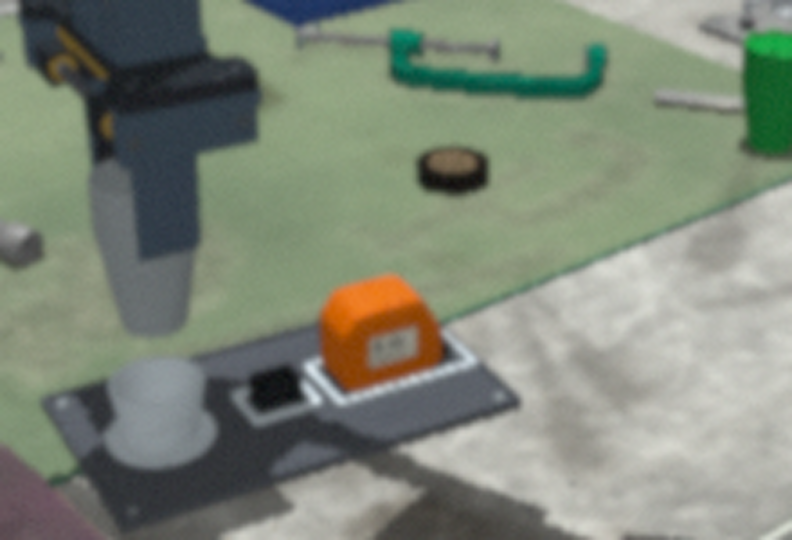

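The beaker hangs centred over the holder: the mouth is at column 328 and the lid at column 329. The yellow cap is at (272,45), clear of the gripper. I'll correct by (+2.5,-0.5) mm and lower in stages.

```bash
python3 -m jog '[[[0,0,0,2.5,-0.5,0,-1],[0,0,0,0,0,15,-1],[0,0,0,0,0,15,-1],[0,0,0,0,0,8,-1],[0,0,0,0,0,5,-1],[0,0,0,0,0,5,-1],[0,0,0,0,0,5,-1],[0,0,0,0,0,4,-1],[0,0,0,0,0,0,-1],[0,0,0,0,0,0,-1]]]'
python3 - <<'E'
from plan import *; from h import *
show();delta(573.8,264.2,78,80); c=optics.camera("wrist"); np.savez("w14.npz",**c); cv2.imwrite("pics/w14.png",c["image"][:,:,::-1])
s=optics.camera("scene"); np.savez("s14.npz",**s); crop(s,"pics/s14.png",180,180,400,330,3.6)
E
```

```text
time: 24.75
tcp_pos: [573.6, 264.7, 88.1]
eef_rot: [0.0, 0.766, 0.643, 0.0]
wrist_force: [-0.2, -0.6, -1.2]
grip_width: 0.654
t24.75 tcp [573.6 264.7  88.1] psi 80.04 z [ 2.e-04  1.e-04 -1.e+00] w 0.654 F [-0.2 -0.6 -1.2] j [0.34 0.64 1.46 0.   1.04 0.51]
turn z 0.04 deg; shift after turn x -0.4 y 0.2 z 10.1
```

View pics/w14.png

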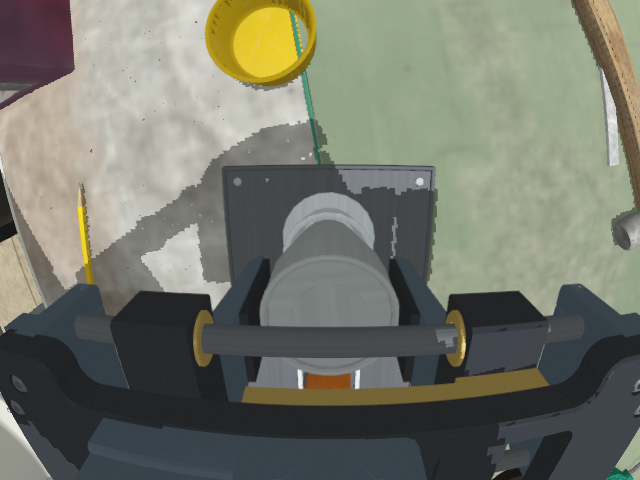

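View pics/s14.png

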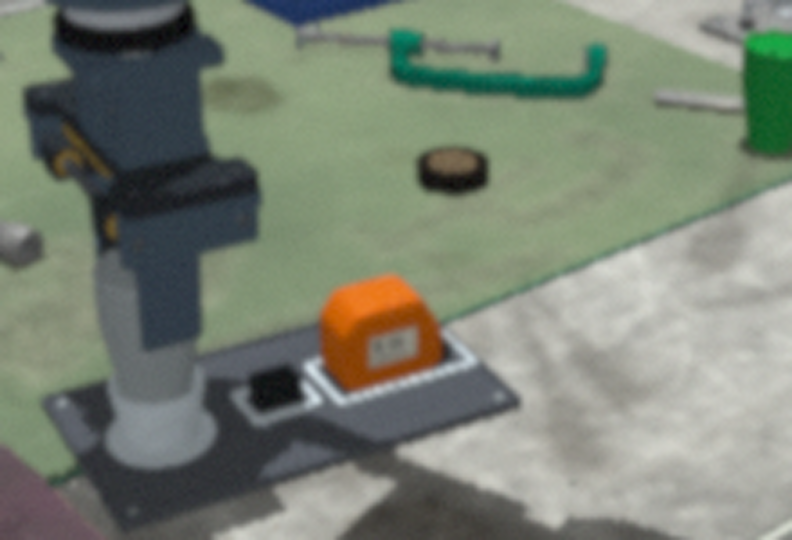

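The beaker is in the holder, centred, with no contact force. I'll lower it 1 mm per row and check the force after 5 mm.

```bash
python3 -m jog '[[[0,0,0,-0.3,0,1,-1],[0,0,0,0,0,1,-1],[0,0,0,0,0,1,-1],[0,0,0,0,0,1,-1],[0,0,0,0,0,1,-1],[0,0,0,0,0,0,-1],[0,0,0,0,0,0,-1],[0,0,0,0,0,0,-1],[0,0,0,0,0,0,-1],[0,0,0,0,0,0,-1]]]'
python3 -c "
from plan import *
show()"
```

```text
time: 26.1
tcp_pos: [573.5, 264.4, 83.0]
eef_rot: [0.0, 0.766, 0.643, 0.0]
wrist_force: [0.0, -0.4, -1.6]
grip_width: 0.648
t26.10 tcp [573.5 264.4  83. ] psi 80.04 z [ 1.e-04  0.e+00 -1.e+00] w 0.648 F [ 0.  -0.4 -1.6] j [0.34 0.64 1.46 0.   1.03 0.51]
```

```bash
python3 -m jog '[[[0,0,0,0,0,1,-1],[0,0,0,0,0,0.5,-1],[0,0,0,0,0,0.5,-1],[0,0,0,0,0,0.5,-1],[0,0,0,0,0,0.5,-1],[0,0,0,0,0,0,-1],[0,0,0,0,0,0,-1],[0,0,0,0,0,0,-1],[0,0,0,0,0,0,-1],[0,0,0,0,0,0,-1]]]'
python3 -c "
from plan import *
show()"
```

```text
time: 27.35
tcp_pos: [573.5, 264.4, 79.9]
eef_rot: [-0.0, 0.766, 0.643, 0.0]
wrist_force: [0.1, 0.6, -0.7]
grip_width: 0.653
t27.35 tcp [573.5 264.4  79.9] psi 80.04 z [-0.  0. -1.] w 0.653 F [ 0.1  0.6 -0.7] j [0.34 0.65 1.47 0.   1.03 0.51]
```

```bash
python3 -m jog '[[[0,0,0,0,0,0.5,-1],[0,0,0,0,0,0,-1],[0,0,0,0,0,0.5,-1],[0,0,0,0,0,0,-1],[0,0,0,0,0,0.5,-1],[0,0,0,0,0,0,-1],[0,0,0,0,0,0,-1],[0,0,0,0,0,0,-1],[0,0,0,0,0,0,-1],[0,0,0,0,0,0,-1]]]'
python3 -c "
from plan import *
show()"
```

```text
time: 28.6
tcp_pos: [573.5, 264.3, 78.5]
eef_rot: [-0.0, 0.766, 0.643, -0.0]
wrist_force: [-0.4, 0.6, -0.5]
grip_width: 0.652
t28.60 tcp [573.5 264.3  78.5] psi 80.04 z [-0.  0. -1.] w 0.652 F [-0.4  0.6 -0.5] j [0.34 0.65 1.47 0.   1.02 0.51]
```

```bash
python3 -m jog '[[[0,0,0,0,0,0.5,-1],[0,0,0,0,0,0,-1],[0,0,0,0,0,0.4,-1],[0,0,0,0,0,0,-1],[0,0,0,0,0,0.3,-1],[0,0,0,0,0,0,-1],[0,0,0,0,0,0,-1],[0,0,0,0,0,0,-1],[0,0,0,0,0,0,-1],[0,0,0,0,0,0,-1]]]'
python3 -c "
from plan import *
show()"
```

```text
time: 29.85
tcp_pos: [573.5, 264.3, 77.3]
eef_rot: [-0.0, 0.766, 0.643, -0.0]
wrist_force: [0.6, -0.3, -1.4]
grip_width: 0.649
t29.85 tcp [573.5 264.3  77.3] psi 80.04 z [-0. -0. -1.] w 0.649 F [ 0.6 -0.3 -1.4] j [0.34 0.65 1.47 0.   1.02 0.51]
```

```bash
python3 -m jog '[[[0,0,0,0,0,0.3,-1],[0,0,0,0,0,0,-1],[0,0,0,0,0,0.3,-1],[0,0,0,0,0,0,-1],[0,0,0,0,0,0.3,-1],[0,0,0,0,0,0,-1],[0,0,0,0,0,0,-1],[0,0,0,0,0,0,-1],[0,0,0,0,0,0,-1],[0,0,0,0,0,0,-1]]]'
python3 -c "
from plan import *
show()"
```

```text
time: 31.1
tcp_pos: [573.5, 264.4, 76.4]
eef_rot: [0.0, 0.766, 0.643, 0.0]
wrist_force: [0.8, -0.5, -1.1]
grip_width: 0.65
t31.10 tcp [573.5 264.4  76.4] psi 80.04 z [ 1.e-04  0.e+00 -1.e+00] w 0.650 F [ 0.8 -0.5 -1.1] j [ 0.34  0.65  1.47 -0.    1.02  0.51]
```

```bash
python3 -m jog '[[[0,0,0,0,0,0.3,-1],[0,0,0,0,0,0,-1],[0,0,0,0,0,0.3,-1],[0,0,0,0,0,0,-1],[0,0,0,0,0,0.2,-1],[0,0,0,0,0,0,-1],[0,0,0,0,0,0,-1],[0,0,0,0,0,0,-1],[0,0,0,0,0,0,-1],[0,0,0,0,0,0,-1]]]'
python3 -c "
from plan import *
show()"
```

```text
time: 32.35
tcp_pos: [573.6, 264.4, 75.8]
eef_rot: [0.0, 0.766, 0.643, 0.0]
wrist_force: [-0.9, 0.7, 6.6]
grip_width: 0.651
t32.35 tcp [573.6 264.4  75.8] psi 80.05 z [ 4.e-04  2.e-04 -1.e+00] w 0.651 F [-0.9  0.7  6.6] j [0.34 0.65 1.47 0.   1.02 0.51]
```

The beaker has seated: the wrist reads +6.6 N, a push of about 8 N, and the lateral force is small. I'll release it and rise.

```bash
python3 -m jog '[[[0,0,0,0,0,0,0.5],[0,0,0,0,0,0,0.8],[0,0,0,0,0,0,1],[0,0,0,0,0,0,1],[0,0,0,0,0,0,1],[0,0,0,0,0,-10,1],[0,0,0,0,0,-20,1],[0,0,0,0,0,-40,1],[0,0,0,0,0,-40,1],[0,0,0,0,0,-20,1]]]'
python3 -c "
from plan import *
show();delta(560,170,205)"
python3 -m jog '[[[0,0,0,-20,0,-5,1],[0,0,0,-40,0,0,1],[0,0,0,-40,0,0,1],[0,0,0,-20,0,0,1],[0,0,0,0,0,0,1],[0,0,0,0,0,0,1],[0,0,0,0,0,0,1],[0,0,0,0,0,0,1],[0,0,0,0,0,0,1],[0,0,0,0,0,0,1]]]'
python3 - <<'E'
from plan import *; from h import *
show(); c=optics.camera("wrist"); np.savez("w15.npz",**c); cv2.imwrite("pics/w15.png",c["image"][:,:,::-1])
s=optics.camera("scene"); np.savez("s15.npz",**s); crop(s,"pics/s15.png",180,180,400,330,3.6)
s=optics.camera("side"); cv2.imwrite("pics/d15.png",s["image"][:,:,::-1])
E
```

```text
time: 33.6
tcp_pos: [574.3, 264.6, 208.7]
eef_rot: [0.001, 0.766, 0.643, 0.002]
wrist_force: [0.2, -0.3, -0.9]
grip_width: 0.998
t33.60 tcp [574.3 264.6 208.7] psi 80.04 z [ 0.0032  0.0011 -1.    ] w 0.998 F [ 0.2 -0.3 -0.9] j [0.34 0.51 1.34 0.   1.3  0.51]
turn z 0.00 deg; shift after turn x -95.7 y 2.3 z 3.7
time: 34.85
tcp_pos: [552.7, 146.3, 210.5]
eef_rot: [-0.0, 0.766, 0.643, -0.0]
wrist_force: [0.4, -0.5, 0.1]
grip_width: 0.999
t34.85 tcp [552.7 146.3 210.5] psi 80.06 z [-0. -0. -1.] w 0.999 F [ 0.4 -0.5  0.1] j [ 0.15  0.42  1.48 -0.    1.24  0.33]
```

View pics/w15.png

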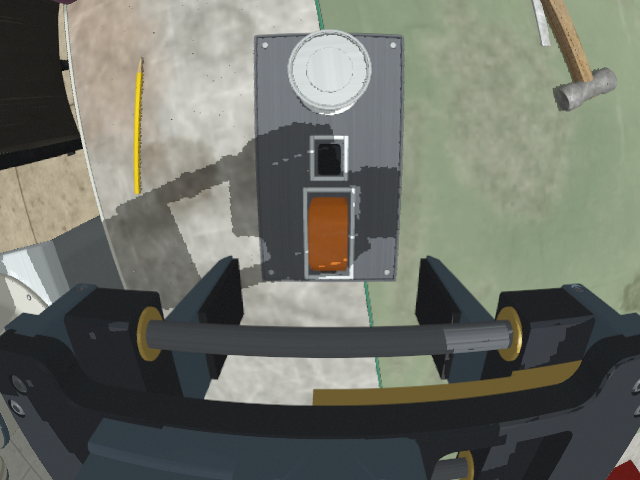

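View pics/s15.png

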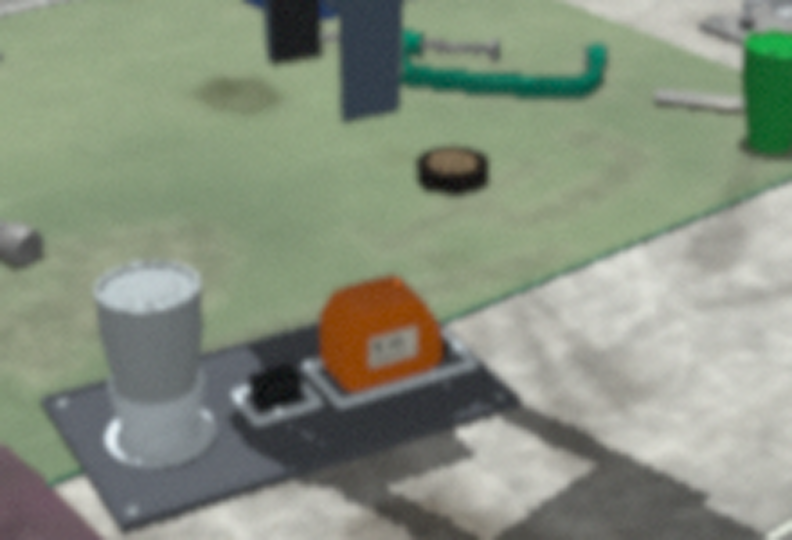

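View pics/d15.png

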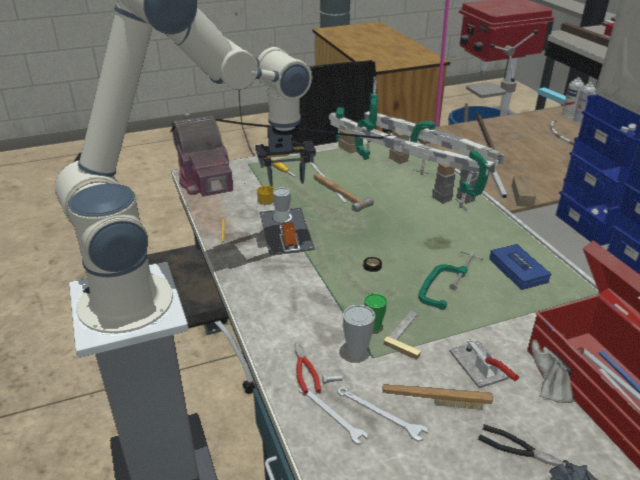

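All three are in place and the bystanders look unmoved. One last numeric check before I hand in.

```bash
python3 - <<'E'
from h import *
c=ld("w15.npz"); g=c["depth"]; v,u=np.mgrid[10:290,250:410]; v=v.ravel();u=u.ravel(); o,r=rays(c,np.c_[u,v],True); P=o+r*(g[v,u]/(r@c["extrinsics"][:3,2]))[:,None]
B=P[(P[:,2]>104)&(P[:,1]>225)]; print("beaker",cv2.fitEllipse(cv2.convexHull(B[:,:2].astype(np.float32))),B[:,2].max(),"want 573.8,264.2, rim 110")
im=c["image"]; hsv=cv2.cvtColor(im,cv2.COLOR_RGB2HSV); m=cv2.inRange(hsv,(3,150,50),(22,255,255))[v,u]>0
T=P[m&(P[:,2]>15)&(P[:,2]<70)]; R=cv2.minAreaRect(T[:,:2].astype(np.float32)); a=np.radians(80); cc=np.array(R[0])-6*np.array([np.cos(a),np.sin(a)])-[546.7,110]
print("tape",R,np.percentile(T[:,2],98),"err x,y",cc@[np.sin(a),-np.cos(a)],cc@[np.cos(a),np.sin(a)])
D=P[(P[:,1]>165)&(P[:,1]<215)&(P[:,2]>19)&(P[:,2]<30)&(im[v,u].max(1)<50)]; R=cv2.minAreaRect(D[:,:2].astype(np.float32)); cc=np.array(R[0])-[560.5,189.5]
print("block",R,np.median(D[:,2]),"err",cc@[np.sin(a),-np.cos(a)],cc@[np.cos(a),np.sin(a)])
print(manip.hand_in())
E
```

```text
beaker ((574.0402221679688, 262.9713134765625), (59.70453643798828, 63.91206741333008), 167.1975860595703) 381.1080760318986 want 573.8,264.2, rim 110
tape ((545.7122192382812, 112.76619720458984), (80.15257263183594, 35.646461486816406), 79.29529571533203) 65.82531685248249 err x,y -1.4531192560613209 -3.4473538757661384
block ((560.8934936523438, 189.3229217529297), (29.07967185974121, 21.42508888244629), 80.02466583251953) 24.620353317029895 err 0.4182649144974296 -0.10605857495165821
the job is handed in; nothing more can be done
None
```

I handed the job in at about 35 s of robot time. The block, tape measure and small silver beaker were loaded in that order and released. No verdict was reported.

Last checks, from the wrist camera with the arm clear:

| Part | Offset from target | Height | Other |
|---|---|---|---|
| Block | 0.4 mm | top at 24.6 mm, so flat on the floor | aligned with the tray |
| Tape measure | -1.5 mm in x, about -3.4 mm in y (limit 9 mm) | top at about 65 mm | 0.7° from the tray's y axis |
| Beaker | about 1.2 mm from the mouth measured earlier (limit 4 mm) | foot about 31 mm below the mouth, from where the arm let go | upright in the scene and side views |

- **Beaker seating:** it went in with no contact until the taper met, at a push of about 8 N. I then released it and lifted straight up.
- **Tape reading:** its y offset is uncertain. The measured outline was 80 mm long against a 72 mm case, so it probably took in the hook end.
- **Failed checks:**
  - The beaker's rim height read 381 mm, a stray depth reading, so the final camera check doesn't confirm its height.
  - The holder mouth measured from one far view was about 6 mm out. I dropped it in favour of two close views that agreed.
- **Bystanders:** those in view looked unmoved in the last pictures; I didn't measure them.

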